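# Sweep the knock-out blanks from a cable trough with the scraper from the tool case

## Robot

A 7-joint arm with a two-finger parallel gripper is mounted at the origin on the work surface. World frame = base frame: x ahead of the robot, y to its left, z up, the work surface at z = 0. Lengths are in m, angles in degrees, forces in N, time in s.
With the tool pointing down it reaches from about 0.425 to 1.025 m from the base axis. Payload 9.4 kg.
Tool frame: the origin (TCP) lies on the mounting face of the last link; the fingertips stand 186 mm ahead of it and the grasp point (between the pads) lies 167 mm ahead of it (bot.tips_ahead is the distance from the TCP to the fingertips, in m); z points along the fingers, y is the direction in which the jaws open and shut (so a half turn about z gives the same grasp; the last joint's range is limited). The gripper opens to 93 mm and grips with 3 to 60 N. Pads are 15 mm wide; open, the fingers measure 128 mm over their backs; the gripper's body (75 mm by 188 mm) begins 65 mm behind the grasp point.
Start: joints at [61.209, 34.337, -0.143, 91.639, 0.103, 54.024, -4.572], TCP at [0.299, -0.66, 0.405] pointing down, gripper open.
Joint ranges: [-147.43, 147.43], [-19.82, 112.94], [-74.19, 73.91], [6.32, 146.72], [-59.91, 239.91], [6.04, 106.73], [-150.56, 150.56]. Speed limits (degrees/s): [127.2, 127.2, 172.46, 172.46, 180, 180, 180].

## Interface

Orientations are given as [roll, pitch, yaw] about the fixed x, y, z axes, in that order (R = Rz(yaw) Ry(pitch) Rx(roll)).
In Python, from workcell import bot gives the robot as it stands. The module is installed in compiled form; this text tells all that it offers.
- The arm moves only by the shell command python3 -m inch 'ROWS'. ROWS is JSON, a list of rows, each a list of 3 entries, a list of its own where there are three numbers: the closure, from -1 (fully open) to 1 (shut), so that 0 is half open, then the shift along the tool's x, y, z in cm, then the turn, a rotation vector about the tool's x, y, z in degrees. A call has exactly 5 rows; each row is the pose to reach, as a shift and turn from the pose commanded when the call began, along the tool's axes at that moment; what a row does not reach only later rows make up. A row lasts 1/12 s, in which the tool goes at most 41.7 mm and 7.16 degrees, less where a joint would pass 70% of its speed; a pose out of reach is approached as far as the arm can. A call with a gripper value outside its range is refused whole. The fingers move at their own pace and stop on an object; the grip force is fixed at half the most. Time passes only in rows, so rows that repeat a pose let the fingers close, or fill a call up. It gives the time, the measured TCP pose, the force and the opening at its end, in the units of the state.
- bot.observe(): the state, without advancing time (a new reading comes with each control period).
- bot.capture(name): name is "scene" or "top" or "wrist"; returns a dict with "image" (420x560x3 uint8, red, green, blue), "intrinsics" (3x3 intrinsics, pixels), "distortion" ([k1, k2, p1, p2, k3] as OpenCV has them; the pictures are not rectified), "T" (4x4, takes a point from camera to world coordinates); the wrist camera has in their place "mount" (4x4, takes a point from camera to tool coordinates, whose origin is the TCP and whose axes are the flange's). Camera axes: x right, y up, looking along -z (the intrinsics and any distortion apply to the point x, -y, -z); pixel columns grow to the right and rows downward; lengths in m; the calibration is good to about 2 mm. A picture is of the moment at which its call begins: read the wrist's pose just before it. There is no depth.
- bot.sign_off(): hands the job in, once; it reports no verdict.
The state is a dict: "clock": time; "joint_positions": joint angles; "qvel": joint speeds; "joint_efforts": joint torques, N m; "tool_pos": TCP position; "eef_rot": TCP orientation; "force": force on the tool from outside, world axes, zero at the start; "wrist_torque": the same for the moment, N m; "gripper_width": finger opening in m.
Only numpy, scipy, OpenCV 4.12 (cv2) and the standard library are available. Lean on these libraries where they do the work, as an engineer would, in place of code of your own. Each camera call takes 0.05 s, during which the arm holds its last target.

## Task

Swing the lid of the grey tool case right over so that it stays open by itself, lift the blue scraper block out by its two ends and stand it on the green pad, letting go of it there. Take it again by the thin rib on its top, set its rubber foot on the trough floor behind all the loose blanks and sweep every blank out of the open end into the blue catch tray, without the gripper touching a blank. Finish with the scraper standing upright on the green pad again, let go, the case still open, and the cleaver and the jar left where they were.

Things in the scene. Friction and masses are not known exactly. Their poses are not given: they have to be found in the camera images.
- case: Grey fixed tool case, 170 (x) x 180 (y) x 74 mm high below the lid. Origin: centre of its underside. +x points from its front (orange handle) to its back (hinge). Filled with dark foam to 66 mm height.
- slot (a point): Centre of the floor (8 mm high) of the foam slot that holds the scraper, 20 mm in front of the case centre. Axes as the case. Slot 30 (x) x 68 mm (y). A finger well 44 mm wide (x) and 33 mm long (y) adjoins each end of the slot (out to y = +-67 mm), equally deep. So in the case the scraper can be taken only by its ends.
- lid (a joint): Hinge of the case lid (24 mm thick, about 0.25 kg, no spring), along the case's y axis on its back rim. 0 = shut (as at the start), grows as the front edge swings up and back, stop at 1.9 rad. Balances at about 1.4 rad: below that it falls shut, beyond it falls back onto the stop and stays open.
- lid_handle (a point): Middle of the grip bar of the orange handle on the lid's front edge: round, 10 mm diameter, along the case's y axis, 80 mm free between the legs. With the lid shut it is 85.5 mm high, 34 mm out from the front of lid and case (29 mm gap behind the bar, nothing in front). It circles point lid_hinge (204 mm away) and, being round, can turn between the fingers.
- lid_hinge (a point): Point on the lid's hinge line, middle of the case's back rim, 85 mm behind the case centre, 74.5 mm high.
- scraper: Loose blue scraper block, 0.15 kg, 62 mm high. Origin: centre of its underside; z up. Foot 26 (x) x 64 (y) x 22 mm high with black rubber below; above it a rib 18 mm thick (x), 64 mm long (y), from 22 to 62 mm height. At the start it stands in the case's slot, long side along the case's y axis, its top 4 mm above the foam. By the ends it is 64 mm wide to grip, by the rib 18 mm.
- pad: Green rubber pad, fixed, 90 (x) x 100 (y) x 3 mm thick, on the bench between case and trough, in one of three places in a row with the cleaver and the jar. Origin: centre of its underside.
- trough: Fixed pale cable trough, 230 mm long along x. Origin: centre below it, at bench height. Floor 40 mm high, 72 mm wide inside (y), side walls 5 mm thick, tops 90 mm high. A 12 mm high ledge closes the rear (-x) end; the +x end is open and drops into the tray. Blanks lie between x = -42 and +102 mm. Held by its ends, the scraper does not fit in: the fingers hit the walls.
- tray: Blue catch tray fixed under the trough's open end, 110 (x) x 120 (y) x 33 mm high, walls 3 mm, axes parallel to the trough's, its centre 171 mm from the trough's centre. Origin: centre of its underside.
- blank0: Loose dark steel knock-out blank, 18 (x) x 14 (y) x 5 mm, 11 g, lying flat on the trough floor. Origin: centre of its underside.
- blank1: Loose dark steel knock-out blank, 18 (x) x 14 (y) x 5 mm, 11 g, lying flat on the trough floor. Origin: centre of its underside.
- blank2: Loose dark steel knock-out blank, 18 (x) x 14 (y) x 5 mm, 11 g, lying flat on the trough floor. Origin: centre of its underside.
- blank3: Loose dark steel knock-out blank, 18 (x) x 14 (y) x 5 mm, 11 g, lying flat on the trough floor. Origin: centre of its underside.
- blank4: Loose dark steel knock-out blank, 18 (x) x 14 (y) x 5 mm, 11 g, lying flat on the trough floor. Origin: centre of its underside.
- cleaver: Bystander: small black and sand bench cleaver, loose, 60 x 50 x 42 mm high, origin at the centre of its underside. Leave alone.
- jar: Bystander: amber jar with white cap, loose, 52 mm diameter, 70 mm high, origin at the centre of its underside. Leave alone. Behind the row of pad, cleaver and jar, about 0.84 m from the robot, stands a fixed sand and black fusion splicer, 134 mm wide and 165 mm high.
There are look-alikes about, which are no part of the job. Of the things shaped like the pad, the green one is meant.

How it is judged (in metres and radians):
On the way, in this order (a step that is already met when the one before it is completed fails the run):
1. the case lid is swung past its balance point and stays open untouched (value of joint lid above 1.6 rad and contact force between the fingers and case below 0.1 N), for 0.2 s.
2. the scraper stands upright on the green pad, let go (x of scraper in the frame of pad between -0.05 and 0.05 m and y of scraper in the frame of pad between -0.055 and 0.055 m and height (world z) of scraper below 0.008 m and angle between scraper's own z axis and vertical below 0.12 rad and contact force between the fingers and scraper below 0.1 N and linear speed of scraper below 0.02 m/s), for 0.2 s.
3. the scraper's foot is on the trough floor behind the blanks (x of scraper in the frame of trough between -0.115 and 0 m and y of scraper in the frame of trough between -0.02 and 0.02 m and z of scraper in the frame of trough between 0.03 and 0.044 m and angle between scraper's own z axis and vertical below 0.15 rad and x of each of blank0, blank1, blank2, blank3, blank4 in the frame of trough below 0.115 m), for 0.05 s.
At the end, for the whole second after the job is handed in: All five blanks lie still inside the blue catch tray; the scraper stands upright (within 0.12 rad) on the green pad (its centre over the pad), let go and at rest; the lid is still open (joint over 1.6 rad) (all of step 2 and value of joint lid above 1.6 rad and x of blank0 in the frame of tray between -0.055 and 0.055 m and y of blank0 in the frame of tray between -0.06 and 0.06 m and z of each of blank0, blank1, blank2, blank3, blank4 in the frame of tray below 0.032 m and linear speed of each of blank0, blank1, blank2, blank3, blank4 below 0.02 m/s and x of blank1 in the frame of tray between -0.055 and 0.055 m and y of blank1 in the frame of tray between -0.06 and 0.06 m and x of blank2 in the frame of tray between -0.055 and 0.055 m and y of blank2 in the frame of tray between -0.06 and 0.06 m and x of blank3 in the frame of tray between -0.055 and 0.055 m and y of blank3 in the frame of tray between -0.06 and 0.06 m and x of blank4 in the frame of tray between -0.055 and 0.055 m and y of blank4 in the frame of tray between -0.06 and 0.06 m); the robot touches nothing.
It fails at once if the gripper's fingers press on a blank (contact force between the fingers and blank0 above 0.3 N or contact force between the fingers and blank1 above 0.3 N or contact force between the fingers and blank2 above 0.3 N or contact force between the fingers and blank3 above 0.3 N or contact force between the fingers and blank4 above 0.3 N).
It fails at once if the cleaver or the jar is moved more than 25 mm or tipped (distance of any of cleaver, jar from where it was at the start of the episode above 0.025 m or angle between any of cleaver, jar's own z axis and vertical above 0.35 rad).
It also fails if it takes over 72 s, if anything falls off the work surface, if the arm or the gripper's body presses on something with over 40 N, if the wrist force passes 120 N, or if a joint passes its speed limit or range.

## Working session

There is one attempt and no reset: what is moved stays moved. The work goes in short steps, Python scripts to look and compute and a shell command to move; the robot and the scene stay as the last step left them, time stands still between calls to the robot, and variables do not carry over. Pictures are saved under pics/ and viewed, and the job is handed in when it is done.

```bash
ls; mkdir -p pics; python3 - <<'E'
from workcell import bot
import cv2,numpy as np
print(bot.observe(), bot.tips_ahead)
for n in ("scene","top","wrist"):
    c=bot.capture(n); cv2.imwrite(f"pics/a_{n}.png",c["image"][:,:,::-1])
    print(n,np.round(c["intrinsics"],1).tolist(),c["distortion"],np.round(c.get("T",c.get("mount")),4).tolist())
E
```

```text
pics
{'clock': 0.0, 'joint_positions': array([61.21042052, 34.38580202, -0.14539774, 91.67982976,  0.10277256,
       54.02228904, -4.57167958]), 'qvel': array([-0.0696632 ,  0.01567507, -0.03972305,  0.01272074,  0.03004584,
       -0.00965693, -0.05756352]), 'joint_efforts': array([ 5.41778281e-04, -7.65057921e+01,  1.49723031e+00, -2.52345818e+01,
       -5.24190429e-02,  1.70585612e-02,  1.30123685e-04]), 'tool_pos': array([ 0.29937138, -0.66009687,  0.40385048]), 'eef_rot': array([-1.79912564e+02,  7.95499607e-03,  2.43983986e+01]), 'force': array([-0.1635928 , -0.48447759, -0.35219266]), 'wrist_torque': array([-0.02347405, -0.01526188, -0.01702627]), 'gripper_width': 0.09278943608368866} 0.1861
scene [[388.8, 0.0, 282.6], [0.0, 388.8, 218.2], [0.0, 0.0, 1.0]] [-0.00500165  0.          0.          0.          0.        ] [[0.5364, -0.5536, 0.637, 1.04], [0.8438, 0.3403, -0.4149, -0.3085], [0.0129, 0.7601, 0.6497, 0.5929], [0.0, 0.0, 0.0, 1.0]]
top [[421.3, 0.0, 280.0], [0.0, 421.3, 206.7], [0.0, 0.0, 1.0]] [0.01703448 0.         0.         0.         0.        ] [[0.1002, 0.97, -0.2213, 0.38], [-0.995, 0.0985, -0.0188, 0.0023], [0.0036, 0.2221, 0.975, 0.9103], [0.0, 0.0, 0.0, 1.0]]
wrist [[300.1, 0.0, 280.6], [0.0, 300.1, 212.4], [0.0, 0.0, 1.0]] [-0.06006511  0.          0.          0.          0.        ] [[0.0001, 0.9696, 0.2446, 0.0664], [1.0, 0.0, -0.0008, -0.0006], [-0.0008, 0.2446, -0.9696, 0.0211], [0.0, 0.0, 0.0, 1.0]]
```

View pics/a_scene.png

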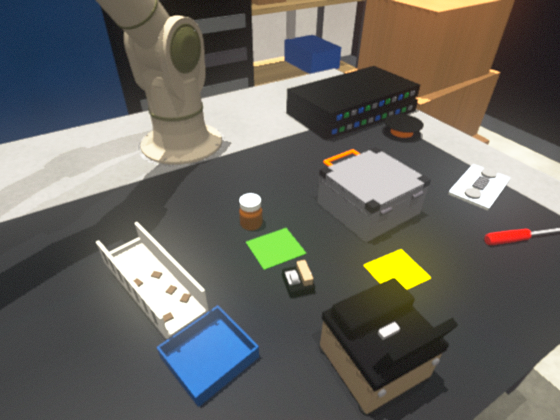

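View pics/a_top.png

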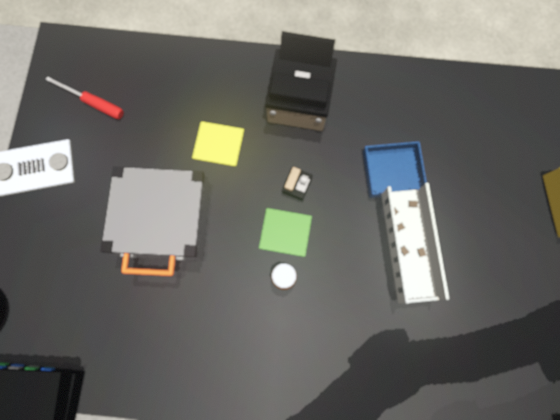

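View pics/a_wrist.png

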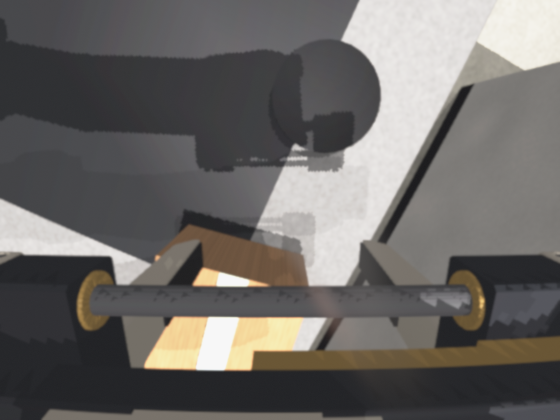

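The scene view shows the green pad at (277,247) and a yellow look-alike at (397,270). In the top view the green pad is at (286,232), the yellow one at (218,143), the case at (153,212) with its orange handle at (148,265), the trough at (415,245) and the tray at (395,167). The jar is at (284,276) and the cleaver at (297,183).

The green pad is the one meant, by its colour and because it lies in a row with the cleaver and jar. Next I'll measure these and check a crop.

```bash
cat > h.py <<'E'
from workcell import bot
import cv2,numpy as np
from scipy.spatial.transform import Rotation as Rn
def cast(c,uv,z,T=None):
    T=c["T"] if T is None else T
    uv=np.asarray(uv,float).reshape(-1,1,2)
    p=cv2.undistortPoints(uv,np.array(c["intrinsics"]),np.array(c["distortion"])).reshape(-1,2)
    d=np.c_[p[:,0],-p[:,1],-np.ones(len(p))]@np.array(T)[:3,:3].T
    o=np.array(T)[:3,3]
    z=np.broadcast_to(z,len(p))
    return o+d*((z-o[2])/d[:,2])[:,None]
def proj(c,P,T=None):
    T=np.array(c["T"] if T is None else T); P=np.asarray(P,float).reshape(-1,3)
    q=(P-T[:3,3])@T[:3,:3]; q=q*[1,-1,-1]
    return cv2.projectPoints(q,np.zeros(3),np.zeros(3),np.array(c["intrinsics"]),np.array(c["distortion"]))[0].reshape(-1,2)
def mask(c,lo,hi):
    return cv2.inRange(cv2.cvtColor(c["image"],cv2.COLOR_RGB2HSV),np.array(lo),np.array(hi))
def blobs(m,amin=20):
    cs,_=cv2.findContours(m,cv2.RETR_EXTERNAL,cv2.CHAIN_APPROX_NONE)
    return sorted([k for k in cs if cv2.contourArea(k)>amin],key=cv2.contourArea,reverse=True)
def rect(c,k,z,T=None):
    w=cast(c,k.reshape(-1,2),z,T)[:,:2]
    return cv2.minAreaRect((w*1000).astype(np.float32))
def toolT():
    s=bot.observe();T=np.eye(4);T[:3,:3]=Rn.from_euler('xyz',s["eef_rot"],degrees=True).as_matrix();T[:3,3]=s["tool_pos"];return T
E
python3 - <<'E'
from h import *
c=bot.capture("top")
for n,lo,hi,z in [("green",(40,90,60),(85,255,255),.003),("yellow",(22,120,120),(36,255,255),.003),("blue",(98,140,60),(120,255,255),.033),("orange",(5,160,120),(20,255,255),.0855),("walls",(10,5,150),(35,70,255),.09),("grey",(90,0,110),(140,40,200),.098)]:
    for k in blobs(mask(c,lo,hi),60)[:3]:
        r=rect(c,k,z); x,y,w,h=cv2.boundingRect(k)
        print(n,(x,y,w,h),np.round(r[0],1),np.round(r[1],1),round(r[2],1))
im=cv2.resize(c["image"][120:310,90:470,::-1],None,fx=2.1,fy=2.1,interpolation=cv2.INTER_CUBIC)
cv2.imwrite("pics/b_top.png",im)
E
```

```text
green (264, 209, 46, 20) [559.7   2.1] [40.8 98.8] 1.9
yellow (545, 172, 15, 60) [ 659.8 -580.8] [133.6  23.9] 6.6
walls (0, 0, 560, 151) [867.   45.3] [ 351.4 1240.7] 6.6
walls (105, 168, 97, 92) [529.8 268.7] [179.8 181.6] 2.6
walls (408, 191, 32, 110) [ 518.7 -264.7] [215.6  25.3] 12.9
```

View pics/b_top.png

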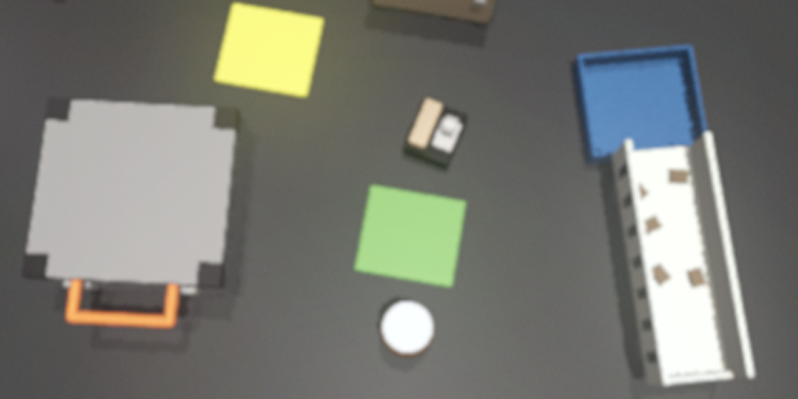

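The crop confirms the green pad at crop (410,235). It also shows the jar cap below it, the cleaver above it, and five blanks in the trough. I'll sample colours to fix the thresholds.

```bash
python3 - <<'E'
from h import *
c=bot.capture("top")
H=cv2.cvtColor(cv2.bilateralFilter(c["image"],5,30,3),cv2.COLOR_RGB2HSV)
for n,(u,v) in dict(green=(286,232),yel=(218,143),tray=(395,165),traywall=(367,170),hand=(148,271),leg=(124,262),lid=(150,210),corner=(199,176),bench=(240,200),wall=(440,240),floor=(420,270),cap=(284,276)).items(): print(n,H[v,u])
def show(n,m,z,kmax=2):
    for k in blobs(m,60)[:kmax]:
        r=rect(c,k,z); print(n,cv2.boundingRect(k),np.round(r[0],1),np.round(r[1],1),round(r[2],1))
        b=cv2.boxPoints(r);print("   ",np.round(b).tolist())
m=cv2.inRange(H,np.array((35,80,90)),np.array((75,255,255)));show("green",m,.003)
m=cv2.inRange(H,np.array((100,120,60)),np.array((120,255,255)));show("tray",m,.033)
m=cv2.inRange(H,np.array((3,120,120)),np.array((20,255,255)));show("handle",m,.0855,4)
m=cv2.inRange(H,np.array((0,0,115)),np.array((180,40,255)));m[:, :100]=0;m[:150]=0;show("light",m,.098,4)
E
```

```text
green [ 49  88 220]
yel [ 30 117 252]
tray [106 132 186]
traywall [108 105  85]
hand [ 15 148 244]
leg [ 16 145 246]
lid [ 12   7 189]
corner [27 49 93]
bench [ 23  23 102]
wall [ 38  10 103]
floor [ 45   4 255]
cap [ 90   3 255]
green (259, 208, 53, 48) [532.   3.] [101.4  91.2] 85.8
    [[483.0, -44.0], [574.0, -51.0], [581.0, 50.0], [490.0, 57.0]]
tray (365, 142, 59, 52) [ 692.6 -221.3] [108.4 122.8] 11.0
    [[628.0, -171.0], [651.0, -292.0], [757.0, -271.0], [734.0, -151.0]]
handle (121, 253, 54, 23) [426.7 262. ] [ 39.6 103.4] 2.1
    [[405.0, 313.0], [409.0, 210.0], [448.0, 211.0], [445.0, 314.0]]
light (102, 167, 101, 94) [528.5 266. ] [181.7 183.5] 2.6
    [[434.0, 354.0], [442.0, 170.0], [623.0, 178.0], [615.0, 362.0]]
light (248, 237, 75, 175) [348.9 -14. ] [299.6 133. ] 13.3
    [[188.0, 16.0], [218.0, -113.0], [510.0, -44.0], [479.0, 85.0]]
light (382, 182, 68, 123) [ 522.4 -248.4] [232.2  97.9] 11.1
    [[399.0, -223.0], [418.0, -319.0], [646.0, -274.0], [627.0, -178.0]]
light (294, 174, 16, 19) [618.1 -21.5] [24.4 37.1] 72.2
    [[597.0, -27.0], [632.0, -39.0], [640.0, -16.0], [604.0, -4.0]]
```

```bash
cat > go.py <<'E'
import sys
from h import *
x,y,z,yaw=map(float,sys.argv[1:5])  # target of GRASP point (167 mm ahead) m, yaw deg, tool down
T=toolT(); R=T[:3,:3]; Rt=Rn.from_euler('xyz',[180,0,yaw],degrees=True).as_matrix()
if len(sys.argv)>5: Rt=Rt@Rn.from_rotvec(np.array(eval(sys.argv[5])),degrees=True).as_matrix()
p=np.array([x,y,z])-Rt[:,2]*.167
s=R.T@(p-T[:3,3])*100; r=Rn.from_matrix(R.T@Rt).as_rotvec(degrees=True)
st=bot.observe()
print("t %.2f grasp now"%st["clock"],np.round(T[:3,3]+R[:,2]*.167,4),"rpy",np.round(st["eef_rot"],2),"w %.4f"%st["gripper_width"],"F",np.round(st["force"],1),"q",np.round(st["joint_positions"],0))
print("shift cm",np.round(s,2),"turn",np.round(r,2),"rows>=",max(np.linalg.norm(s)/4.17,np.linalg.norm(r)/7.16).round(1))
E
python3 - <<'E'
from h import *
c=bot.capture("top")
print("jar",cast(c,[[284,276]],.07),"cleaver",cast(c,[[290,170],[313,177],[305,199],[283,191]],.042).round(3))
m=cv2.inRange(cv2.cvtColor(c["image"],cv2.COLOR_RGB2HSV),np.array((0,0,140)),np.array((180,60,255)))
m[:,:370]=0;m[:,460:]=0;m[:150]=0
for k in blobs(m)[:2]:
    print(np.round(cv2.boxPoints(rect(c,k,.09))))
E
python3 go.py .50 -.30 .24 64; python3 go.py .45 .20 .24 90
```

```text
jar [[ 0.43221275 -0.00342568  0.07      ]] cleaver [[ 0.66   0.006  0.042]
 [ 0.649 -0.045  0.042]
 [ 0.599 -0.032  0.042]
 [ 0.612  0.016  0.042]]
[[ 402. -236.]
 [ 416. -301.]
 [ 643. -254.]
 [ 630. -189.]]
[[ 417. -311.]
 [ 419. -321.]
 [ 648. -276.]
 [ 646. -266.]]
t 0.30 grasp now [ 0.2994 -0.6601  0.2374] rpy [-1.7997e+02  1.0000e-02  2.4400e+01] w 0.0928 F [-1.7  0.4  0.9] q [61. 34. -0. 92.  0. 54. -5.]
shift cm [ 33.15 -24.52  -0.25] turn [-3.00e-02 -1.00e-02 -3.96e+01] rows>= 9.9
t 0.30 grasp now [ 0.2994 -0.6601  0.2374] rpy [-1.7997e+02  1.0000e-02  2.4400e+01] w 0.0928 F [-1.7  0.4  0.9] q [61. 34. -0. 92.  0. 54. -5.]
shift cm [ 49.24 -72.12  -0.22] turn [-3.00e-02 -1.00e-02 -6.56e+01] rows>= 20.9
```

```bash
python3 -m inch '[[-1,[3.3,-2.4,0],[0,0,-4]],[-1,[6.6,-4.9,0],[0,0,-8]],[-1,[9.9,-7.3,0],[0,0,-12]],[-1,[13.2,-9.8,0],[0,0,-16]],[-1,[16.5,-12.2,0],[0,0,-20]]]'; python3 go.py .50 -.38 .26 64
```

```text
clock: 0.72
tool_pos: [0.3998, -0.4792, 0.4048]
eef_rot: [180.0, 0.0, 44.6]
force: [1.1, -0.3, 0.5]
gripper_width: 0.0931
t 0.72 grasp now [ 0.3999 -0.4792  0.2378] rpy [179.99   0.    44.58] w 0.0931 F [ 1.1 -0.3  0.5] q [ 49.  27.  -6. 105.   4.  48.  -4.]
shift cm [14.1  -0.03 -2.22] turn [ 1.000e-02  0.000e+00 -1.942e+01] rows>= 3.4
```

```bash
python3 -m inch '[[-1,[3.5,0,-0.5],[0,0,-5]],[-1,[7,0,-1],[0,0,-10]],[-1,[10.5,0,-1.5],[0,0,-15]],[-1,[14.1,0,-2],[0,0,-19.4]],[-1,[14.1,0,-2],[0,0,-19.4]]]'; python3 - <<'E'
from h import *
T=toolT();c=bot.capture("wrist");cv2.imwrite("pics/c_wrist.png",c["image"][:,:,::-1]);W=T@np.array(c["mount"])
np.savez("c.npz",image=c["image"],W=W,intrinsics=c["intrinsics"],distortion=c["distortion"])
E
python3 go.py .45 .15 .26 90
```

```text
clock: 1.13
tool_pos: [0.5056, -0.3761, 0.426]
eef_rot: [179.8, -0.2, 64.6]
force: [1.1, 0.3, 0.6]
gripper_width: 0.0928
t 1.18 grasp now [ 0.5036 -0.3787  0.2584] rpy [ 1.7989e+02 -1.1000e-01  6.4220e+01] w 0.0930 F [-0.5 -0.3 -0.8] q [ 40.  27. -12. 103.   7.  51.  -1.]
shift cm [ 45.31 -27.79  -0.13] turn [  0.13  -0.09 -25.78] rows>= 12.7
```

View pics/c_wrist.png

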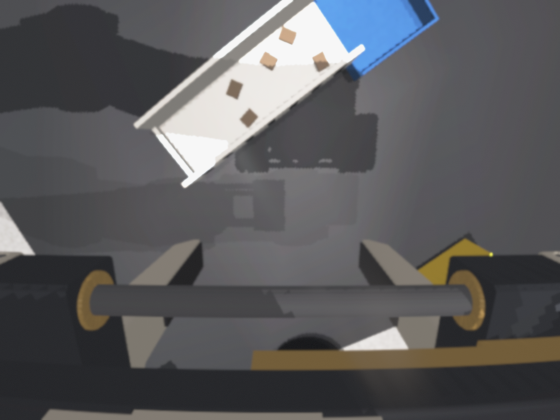

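The wrist view shows the whole trough: rear wall corners at (137,125) and (184,185), near wall's open end at (362,47), five blanks, and the tray at upper right.

```bash
python3 - <<'E'
from h import *
c=dict(np.load("c.npz"))
a=cast(c,[[137,125],[184,185],[362,47]],.09,c["W"]);print(a.round(4))
d=a[2]-a[1];print(np.linalg.norm(d),np.degrees(np.arctan2(d[1],d[0])),np.linalg.norm(a[1]-a[0]))
E
python3 -m inch '[[-1,[3.5,-2.2,0],[0,0,-2]],[-1,[7,-4.4,0],[0,0,-4]],[-1,[10.5,-6.6,0],[0,0,-6]],[-1,[14,-8.8,0],[0,0,-8]],[-1,[17.5,-10.8,0],[0,0,-10]]]'
python3 go.py .45 .15 .26 90
```

```text
[[ 0.4077 -0.2395  0.09  ]
 [ 0.4211 -0.315   0.09  ]
 [ 0.6438 -0.2706  0.09  ]]
0.22699258584495569 11.275376321314848 0.07669282758508307
clock: 1.6
tool_pos: [0.4791, -0.1769, 0.4247]
eef_rot: [-180.0, 0.0, 73.7]
force: [0.2, 1.2, 0.2]
gripper_width: 0.0928
t 1.60 grasp now [ 0.4791 -0.177   0.2577] rpy [-1.7998e+02  4.0000e-02  7.3750e+01] w 0.0928 F [0.2 1.2 0.2] q [ 27.  19. -17. 117.   8.  45. -11.]
shift cm [ 30.56 -11.94  -0.25] turn [ -0.02   0.03 -16.25] rows>= 7.9
```

```bash
python3 -m inch '[[-1,[3.8,-1.5,0],[0,0,-2]],[-1,[7.6,-3,0],[0,0,-4]],[-1,[11.4,-4.5,0],[0,0,-6]],[-1,[15.2,-6,0],[0,0,-8]],[-1,[19,-7.5,0],[0,0,-10]]]'
python3 go.py .45 .13 .26 92
```

```text
clock: 2.02
tool_pos: [0.4608, 0.0265, 0.4248]
eef_rot: [180.0, 0.0, 83.7]
force: [1.0, 0.1, -0.9]
gripper_width: 0.0928
t 2.02 grasp now [0.4608 0.0264 0.2578] rpy [1.7998e+02 3.0000e-02 8.3740e+01] w 0.0928 F [ 1.   0.1 -0.9] q [  9.  16. -24. 123.  10.  43. -28.]
shift cm [10.18 -2.2  -0.22] turn [ 0.02  0.03 -8.26] rows>= 2.5
```

```bash
python3 -m inch '[[0.4,[3.5,-0.8,0],[0,0,-3]],[0.4,[7,-1.5,0],[0,0,-6]],[0.4,[10,-2.2,0],[0,0,-8.3]],[0.4,[10,-2.2,0],[0,0,-8.3]],[0.4,[10,-2.2,0],[0,0,-8.3]]]'
python3 - <<'E'
from h import *
T=toolT();c=bot.capture("wrist");cv2.imwrite("pics/d_wrist.png",c["image"][:,:,::-1]);W=T@np.array(c["mount"])
np.savez("d.npz",image=c["image"],W=W,intrinsics=c["intrinsics"],distortion=c["distortion"])
print(bot.observe()["gripper_width"])
m=mask(c,(3,120,100),(22,255,255))
for k in blobs(m,100)[:3]: print(cv2.boundingRect(k),rect(c,k,.0855,W),cv2.boxPoints(rect(c,k,.0855,W)).round())
E
```

```text
clock: 2.43
tool_pos: [0.4502, 0.1282, 0.4247]
eef_rot: [-180.0, -0.0, 92.2]
force: [0.4, -0.5, -0.7]
gripper_width: 0.0644
0.06032904701220848
(407, 339, 151, 28) ((726.6688842773438, -63.12093734741211), (215.08834838867188, 35.98340606689453), 2.1442558765411377) [[619. -49.]
 [620. -85.]
 [835. -77.]
 [833. -41.]]
(184, 352, 172, 17) ((442.51007080078125, -79.14784240722656), (220.33642578125, 25.50881004333496), 2.17814040184021) [[332. -71.]
 [333. -96.]
 [553. -88.]
 [552. -62.]]
(243, 10, 41, 109) ((426.4997253417969, 263.8528137207031), (38.74280548095703, 100.83533477783203), 2.8884756565093994) [[405. 313.]
 [410. 213.]
 [448. 214.]
 [443. 315.]]
```

View pics/d_wrist.png

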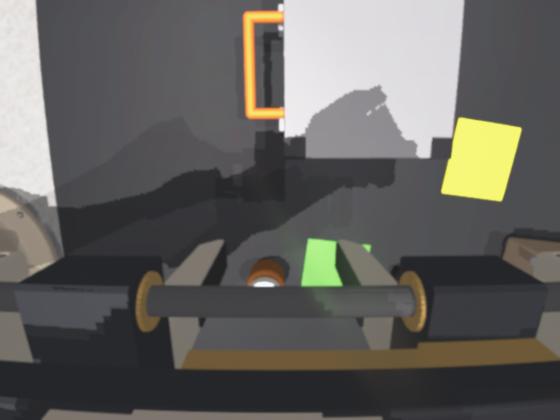

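The orange handle is at (264,65) with the grey lid to its right. Both views put the bar at about (0.4123, 0.2627), yaw 2.6°.

```bash
python3 go.py .4123 .2627 .15 92.6
```

```text
t 2.48 grasp now [0.4503 0.1268 0.2575] rpy [-1.7998e+02  4.0000e-02  9.2050e+01] w 0.0603 F [ 0.1  0.1 -0.2] q [ -1.  17. -27. 122.  11.  44. -34.]
shift cm [13.72 -3.32 10.74] turn [-0.02  0.04 -0.55] rows>= 4.3
```

```bash
python3 -m inch '[[0.5,[3.5,-0.8,2],[0,0,0]],[0.5,[7,-1.6,4],[0,0,0]],[0.5,[10.5,-2.5,7],[0,0,-0.5]],[0.5,[13.7,-3.3,9.5],[0,0,-0.5]],[0.5,[13.7,-3.3,10.7],[0,0,-0.5]]]'
python3 -m inch '[[0.5,[0,0,0],[0,0,0]],[0.5,[0,0,0],[0,0,0]],[0.5,[0,0,0],[0,0,0]],[0.5,[0,0,0],[0,0,0]],[0.5,[0,0,0],[0,0,0]]]'
python3 go.py .4123 .2627 .0855 92.6
python3 - <<'E'
from h import *
T=toolT()
for n in ("wrist","scene"):
    c=bot.capture(n);cv2.imwrite(f"pics/e_{n}.png",c["image"][:,:,::-1] if n=="wrist" else cv2.resize(c["image"][60:300,240:520,::-1],None,fx=2.4,fy=2.4))
E
```

```text
clock: 2.9
tool_pos: [0.4115, 0.2663, 0.3158]
eef_rot: [-179.9, -0.1, 92.7]
force: [0.6, -0.3, -0.6]
gripper_width: 0.0273
clock: 3.32
tool_pos: [0.4132, 0.2619, 0.3188]
eef_rot: [179.9, -0.0, 92.4]
force: [-0.7, 0.6, -0.2]
gripper_width: 0.0234
t 3.32 grasp now [0.4135 0.262  0.1518] rpy [ 1.799e+02 -2.000e-02  9.243e+01] w 0.0234 F [-0.7  0.6 -0.2] q [-22.  27. -23. 126.  21.  30. -59.]
shift cm [ 0.08 -0.1   6.63] turn [ 0.1  -0.02 -0.17] rows>= 1.6
```

View pics/e_wrist.png

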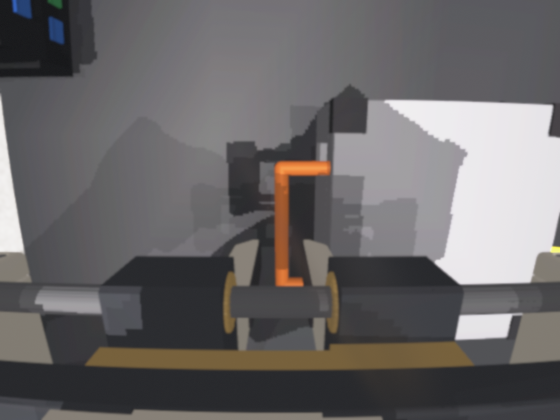

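View pics/e_scene.png

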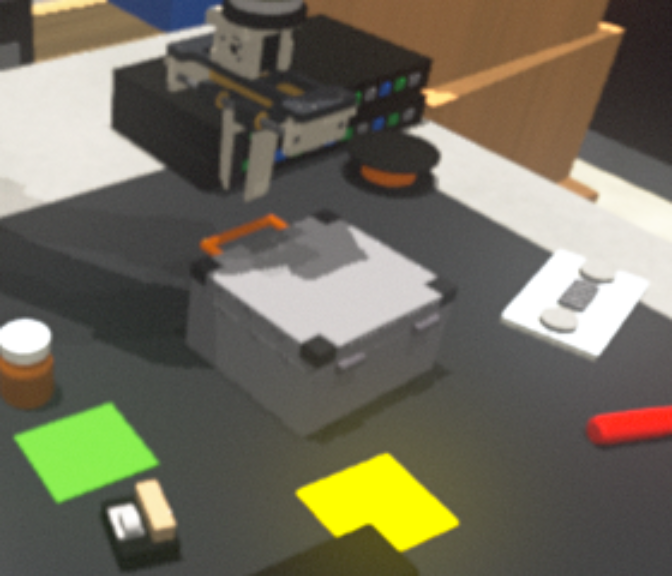

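The bar at (281,225) sits midway between the fingertips. I'll descend and grip.

```bash
python3 -m inch '[[0.5,[0,-0.1,2],[0,0,0]],[0.5,[0,-0.1,4],[0,0,0]],[0.5,[0,-0.1,5.5],[0,0,0]],[0.5,[0,-0.1,6.6],[0,0,0]],[0.5,[0,-0.1,6.6],[0,0,0]]]'
python3 -m inch '[[0.6,[0,0,0],[0,0,0]],[1,[0,0,0],[0,0,0]],[1,[0,0,0],[0,0,0]],[1,[0,0,0],[0,0,0]],[1,[0,0,0],[0,0,0]]]'
python3 - <<'E'
from h import *
T=toolT();g=T[:3,3]+T[:3,2]*.167;print(g.round(4),bot.observe()["force"].round(1),bot.observe()["gripper_width"])
th=np.radians([8,16,24,32,40,50,60,70,80,90,100,106]);a0=np.arctan2(.011,-.204)
r=np.hypot(.204,.011)
for t in th:print(round(np.degrees(t)),"y(fwd) z(down) cm",round((r*np.cos(a0-t)+.204)*100,2),round(-(r*np.sin(a0-t)-.011)*100,2))
E
```

```text
clock: 3.83
tool_pos: [0.4113, 0.2627, 0.2504]
eef_rot: [-179.9, 0.1, 92.6]
force: [0.4, 0.7, 0.8]
gripper_width: 0.0233
clock: 4.25
tool_pos: [0.4134, 0.2631, 0.2529]
eef_rot: [179.8, -0.1, 92.5]
force: [8.8, -0.4, -1.3]
gripper_width: 0.009
[0.414  0.2635 0.0859] [ 8.8 -0.4 -1.3] 0.00898259747892526
8 y(fwd) z(down) cm 0.35 -2.83
16 y(fwd) z(down) cm 1.09 -5.58
24 y(fwd) z(down) cm 2.21 -8.2
32 y(fwd) z(down) cm 3.68 -10.64
40 y(fwd) z(down) cm 5.48 -12.86
50 y(fwd) z(down) cm 8.13 -15.23
60 y(fwd) z(down) cm 11.15 -17.12
70 y(fwd) z(down) cm 14.46 -18.45
80 y(fwd) z(down) cm 17.94 -19.18
90 y(fwd) z(down) cm 21.5 -19.3
100 y(fwd) z(down) cm 25.03 -18.8
106 y(fwd) z(down) cm 27.08 -18.21
```

```bash
python3 -m inch '[[1,[0,0.3,-2.8],[0,0,0]],[1,[0,1.1,-5.6],[0,0,0]],[1,[0,2.2,-8.2],[0,0,0]],[1,[0,3.7,-10.6],[0,0,0]],[1,[0,5.5,-12.9],[0,0,0]]]'
python3 go.py .4 .27 .1 92.6
```

```text
clock: 4.67
tool_pos: [0.4697, 0.2652, 0.3836]
eef_rot: [179.5, -0.2, 92.5]
force: [29.4, 5.0, -32.8]
gripper_width: 0.0093
t 4.67 grasp now [0.471  0.2659 0.2166] rpy [179.54  -0.22  92.5 ] w 0.0093 F [ 29.4   5.  -32.8] q [-16.  25. -27. 116.  17.  42. -51.]
shift cm [ 0.74 -7.03 11.61] turn [ 0.46 -0.22 -0.1 ] rows>= 3.3
```

```bash
python3 -m inch '[[1,[0,2.9,-2.1],[0,0,0]],[1,[0,5.8,-4.0],[0,0,0]],[1,[0,9.1,-5.3],[0,0,0]],[1,[0,12.5,-6.0],[0,0,0]],[1,[0,16,-6.1],[0,0,0]]]'
python3 go.py .4 .27 .1 92.6
```

```text
clock: 5.08
tool_pos: [0.6274, 0.2723, 0.4458]
eef_rot: [179.8, -0.1, 92.6]
force: [-0.5, 1.5, -1.2]
gripper_width: 0.0089
t 5.08 grasp now [0.628  0.2725 0.2788] rpy [ 1.7979e+02 -6.0000e-02  9.2560e+01] w 0.0089 F [-0.5  1.5 -1.2] q [-11.  31. -26.  94.  16.  58. -40.]
shift cm [  0.77 -22.79  17.79] turn [ 0.21 -0.06 -0.04] rows>= 6.9
```

```bash
python3 -m inch '[[1,[0,1.2,0],[0,0,0]],[1,[0,2.4,0.2],[0,0,0]],[1,[0,3.6,0.5],[0,0,0]],[1,[0,4.6,0.8],[0,0,0]],[1,[0,4.6,0.8],[0,0,0]]]'
python3 go.py .4 .27 .1 92.6
python3 -m inch '[[0.8,[0,0,0],[0,0,0]],[0.5,[0,0,0],[0,0,0]],[0.5,[0,0,0],[0,0,0]],[0.5,[0,0,0],[0,0,0]],[0.5,[0,0,0],[0,0,0]]]'
python3 - <<'E'
from h import *
c=bot.capture("scene");cv2.imwrite("pics/f_scene.png",c["image"][:,:,::-1])
E
```

```text
clock: 5.5
tool_pos: [0.6748, 0.2743, 0.4365]
eef_rot: [179.6, -0.1, 92.5]
force: [3.4, -1.5, 9.6]
gripper_width: 0.0092
t 5.50 grasp now [0.6759 0.2747 0.2695] rpy [ 1.7962e+02 -1.3000e-01  9.2470e+01] w 0.0092 F [ 3.4 -1.5  9.6] q [-11.  35. -26.  88.  17.  60. -39.]
shift cm [  0.72 -27.58  16.77] turn [ 0.38 -0.13 -0.13] rows>= 7.7
clock: 5.92
tool_pos: [0.6719, 0.2748, 0.4339]
eef_rot: [-180.0, 0.0, 92.6]
force: [0.7, -0.2, 0.3]
gripper_width: 0.023
```

View pics/f_scene.png

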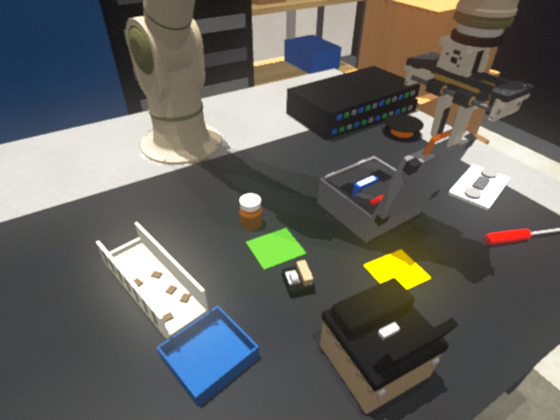

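The lid is past vertical, the blue scraper shows in the case at (366,184), and a red look-alike or tool is beside it at (377,200). I'll withdraw straight up.

```bash
python3 -m inch '[[0.5,[0,0,-2],[0,0,0]],[0.5,[0,0,-4],[0,0,0]],[0.5,[0,0,-6],[0,0,0]],[0.4,[0,0,-8],[0,0,0]],[0.3,[0,0,-9],[0,0,0]]]'
python3 go.py .48 .23 .36 180
python3 -m inch '[[0.3,[0,-3,0],[0,0,-6]],[0.3,[0,-6,0],[0,0,-12]],[0.2,[0,-9,0],[0,0,-18]],[0.2,[0,-12,0],[0,0,-24]],[0.1,[0,-15,0],[0,0,-30]]]'
python3 go.py .48 .23 .32 182
```

```text
clock: 6.38
tool_pos: [0.6719, 0.2754, 0.5261]
eef_rot: [179.9, -0.1, 92.6]
force: [0.0, 0.7, 0.1]
gripper_width: 0.0299
t 6.38 grasp now [0.6722 0.2756 0.3591] rpy [ 1.799e+02 -6.000e-02  9.262e+01] w 0.0299 F [0.  0.7 0.1] q [-11.  31. -27.  82.  14.  70. -37.]
shift cm [ -3.65 -19.38  -0.13] turn [ 1.200e-01  2.000e-02 -8.738e+01] rows>= 12.2
clock: 6.8
tool_pos: [0.5205, 0.268, 0.523]
eef_rot: [-179.9, 0.0, 122.9]
force: [-0.1, 0.9, -0.5]
gripper_width: 0.04
t 6.80 grasp now [0.5203 0.2679 0.356 ] rpy [-179.93    0.    122.91] w 0.0400 F [-0.1  0.9 -0.5] q [ -6.  22. -37. 100.  14.  63. -15.]
shift cm [-0.99 -5.46  3.61] turn [-7.000e-02 -3.000e-02 -5.909e+01] rows>= 8.3
```

```bash
python3 go.py .45 .10 .34 122.9; python3 - <<'E'
from h import *
T=toolT();c=bot.capture("wrist");cv2.imwrite("pics/g_wrist.png",c["image"][:,:,::-1])
c=bot.capture("top");cv2.imwrite("pics/g_top.png",c["image"][:,:,::-1])
E
```

```text
t 6.80 grasp now [0.5203 0.2679 0.356 ] rpy [-179.93    0.    122.91] w 0.0400 F [-0.1  0.9 -0.5] q [ -6.  22. -37. 100.  14.  63. -15.]
shift cm [-10.28 -15.05   1.62] turn [-0.07  0.    0.01] rows>= 4.4
```

View pics/g_wrist.png

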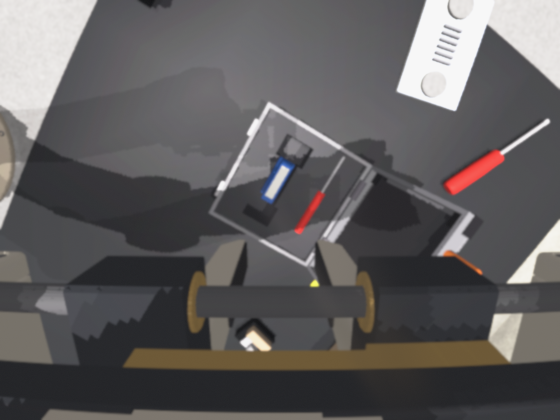

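View pics/g_top.png

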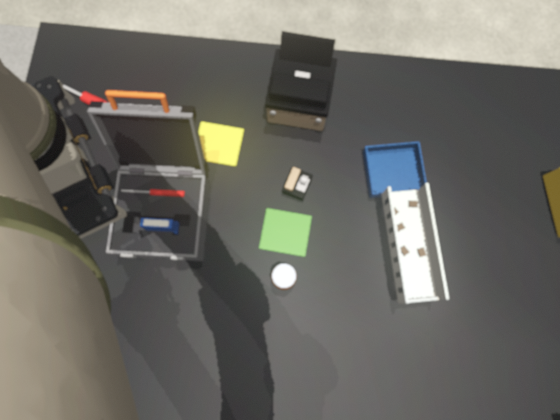

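The lid is resting open (handle at (136,96) in the top view). The scraper is the blue block at (158,225) in the top view and (278,182) in the wrist view, with a red screwdriver beside it.

```bash
python3 - <<'E'
from h import *
T=toolT();w=bot.capture("wrist");W=T@np.array(w["mount"]);t=bot.capture("top")
def big(c,box,n,f):
    x,y,a,b=box;cv2.imwrite(n,cv2.resize(c["image"][y:y+b,x:x+a,::-1],None,fx=f,fy=f,interpolation=cv2.INTER_CUBIC))
big(w,(200,90,190,180),"pics/h_w.png",3.2);big(t,(100,160,120,110),"pics/h_t.png",5)
for c,TT,roi in ((w,W,(230,130,100,100)),(t,t["T"],(120,205,80,40))):
    m=mask(c,(100,110,40),(125,255,255));z=np.zeros_like(m);x,y,a,b=roi;z[y:y+b,x:x+a]=m[y:y+b,x:x+a]
    k=np.vstack([q for q in blobs(z,8)])
    r=rect(c,k,.07,TT);print(r)
c=t
E
```

```text
((510.04913330078125, 268.6085510253906), (25.768896102905273, 67.77661895751953), 3.2093639373779297)
((510.4133605957031, 257.70477294921875), (78.0256576538086, 27.607894897460938), 87.56909942626953)
```

View pics/h_w.png

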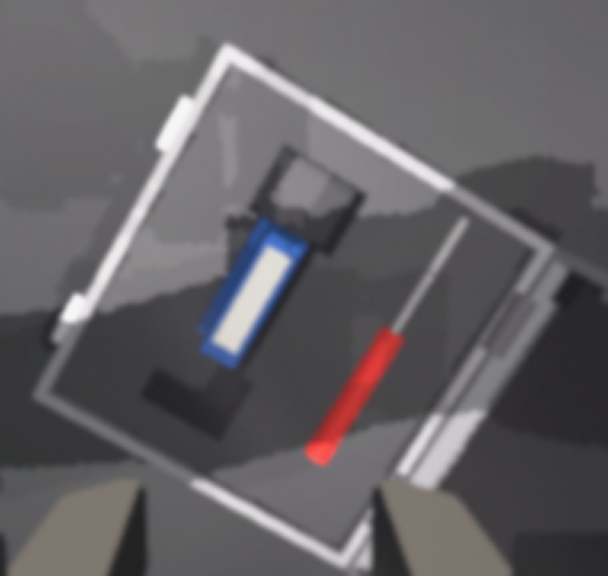

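View pics/h_t.png

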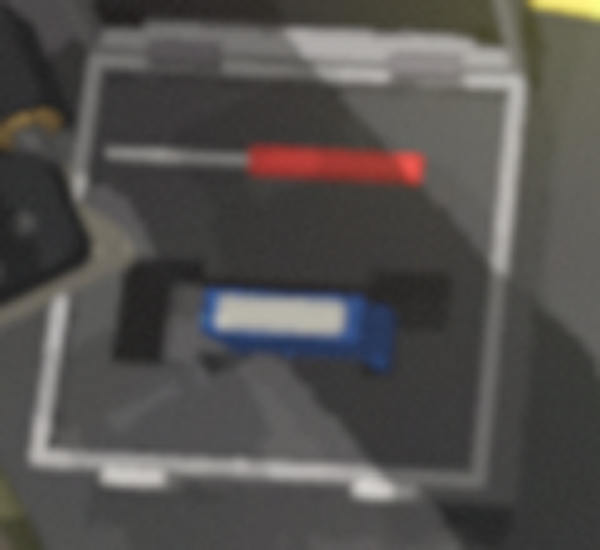

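```bash
python3 - <<'E'
from h import *
T=toolT();w=bot.capture("wrist");W=T@np.array(w["mount"]);t=bot.capture("top")
print(cast(w,[[279.1,185.3]],.07,W),cast(t,[[156.3,223.0]],.07))
# case rim corners (z .074) outer
a=cast(w,np.array([[227,45],[40,397],[345,563],[552,247]])/3.2+[200,90],.074,W);print(a.round(4),a.mean(0))
b=cast(t,np.array([[93,60],[33,463],[488,482],[523,82]])/5+[100,160],.074);print(b.round(4),b.mean(0))
E
python3 go.py .5105 .267 .25 182.7
```

```text
[[0.51988381 0.26559091 0.07      ]] [[0.51187582 0.26396151 0.07      ]]
[[0.4502 0.3544 0.074 ]
 [0.4595 0.1769 0.074 ]
 [0.6246 0.184  0.074 ]
 [0.6179 0.3602 0.074 ]] [0.53803038 0.26887776 0.074     ]
[[0.6094 0.3575 0.074 ]
 [0.4426 0.3502 0.074 ]
 [0.453  0.1705 0.074 ]
 [0.618  0.1799 0.074 ]] [0.53075748 0.26452996 0.074     ]
t 7.10 grasp now [0.5232 0.2679 0.3564] rpy [-180.      0.    122.47] w 0.0422 F [-0.1 -0.6  0.5] q [ -6.  22. -37. 100.  15.  63. -15.]
shift cm [ 0.61 -1.12 10.64] turn [ -0.     0.   -60.23] rows>= 8.4
```

```bash
python3 -m inch '[[-0.3,[0,-0.4,0],[0,0,-6]],[-0.5,[0,-0.8,0],[0,0,-12]],[-0.72,[0.2,-1.2,0],[0,0,-18]],[-0.72,[0.4,-1.4,0],[0,0,-24]],[-0.72,[0.4,-1.4,0],[0,0,-30]]]'
python3 -m inch '[[-0.72,[0,0,2],[0,0,-6]],[-0.72,[0,0,4],[0,0,-12]],[-0.72,[0,0,6],[0,0,-18]],[-0.72,[0,0,8],[0,0,-24]],[-0.72,[0,0,10],[0,0,-30]]]'
python3 go.py .5145 .2655 .14 182.7
```

```text
clock: 7.52
tool_pos: [0.509, 0.2641, 0.5233]
eef_rot: [-180.0, -0.0, 152.8]
force: [0.0, -0.3, 0.6]
gripper_width: 0.0704
clock: 7.93
tool_pos: [0.5094, 0.2639, 0.4222]
eef_rot: [180.0, -0.0, -177.2]
force: [0.0, -0.3, 0.4]
gripper_width: 0.0803
t 7.93 grasp now [0.5093 0.264  0.2552] rpy [ 1.7997e+02 -3.0000e-02 -1.7723e+02] w 0.0803 F [ 0.  -0.3  0.4] q [  1.  30. -49. 109.  28.  54.  31.]
shift cm [-0.52  0.13 11.52] turn [ 0.03 -0.03  0.07] rows>= 2.8
```

```bash
python3 -m inch '[[-0.72,[-0.2,0.1,3],[0,0,0]],[-0.72,[-0.5,0.1,6],[0,0,0]],[-0.72,[-0.5,0.1,9],[0,0,0]],[-0.72,[-0.5,0.1,11.5],[0,0,0]],[-0.72,[-0.5,0.1,11.5],[0,0,0]]]'
python3 go.py .5145 .2655 .045 182.7
python3 - <<'E'
from h import *
T=toolT();w=bot.capture("wrist");cv2.imwrite("pics/i_w.png",w["image"][:,:,::-1])
s=bot.capture("scene");cv2.imwrite("pics/i_s.png",cv2.resize(s["image"][80:260,280:480,::-1],None,fx=3.2,fy=3.2))
E
```

```text
clock: 8.35
tool_pos: [0.5134, 0.2642, 0.3036]
eef_rot: [-179.8, -0.4, -177.5]
force: [-0.8, 0.2, -0.3]
gripper_width: 0.0801
t 8.35 grasp now [0.5123 0.2636 0.1366] rpy [-179.83   -0.38 -177.49] w 0.0801 F [-0.8  0.2 -0.3] q [ -5.  38. -42. 114.  37.  43.  23.]
shift cm [-0.18  0.15  9.16] turn [-0.17 -0.38 -0.19] rows>= 2.2
```

View pics/i_w.png

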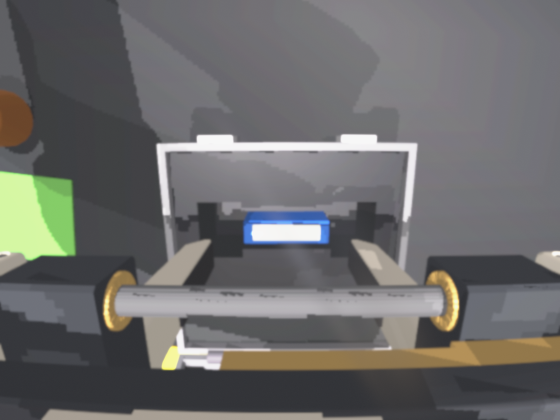

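View pics/i_s.png

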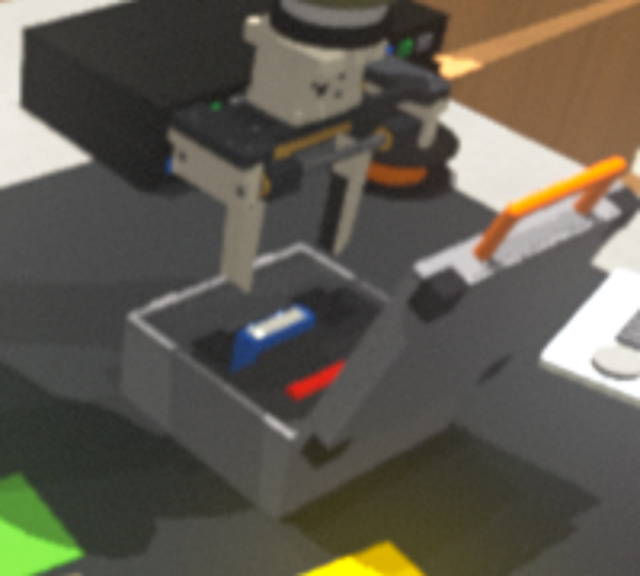

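```bash
python3 - <<'E'
from h import *
T=toolT();w=bot.capture("wrist");W=T@np.array(w["mount"])
print(cast(w,[[286.5,232.5],[246,221],[328,221]],.07,W).round(4))
a=cast(w,[[158,144],[415,144]],.074,W);print(a.round(4))
b=cast(w,[[196,295],[376,295]],.009,W)
print(T[:3,3]+T[:3,2]*.167)
E
python3 go.py .5145 .2665 .045 182.7
```

```text
[[0.515  0.27   0.07  ]
 [0.5074 0.2391 0.07  ]
 [0.5046 0.3008 0.07  ]]
[[0.453  0.1766 0.074 ]
 [0.4448 0.3569 0.074 ]]
[0.51346249 0.26546536 0.14103851]
t 8.50 grasp now [0.5139 0.2659 0.1422] rpy [ 1.7997e+02 -1.0000e-02 -1.7744e+02] w 0.0798 F [-0.5 -0.9  0.2] q [ -5.  37. -42. 114.  37.  43.  23.]
shift cm [-0.06  0.06  9.72] turn [ 0.03 -0.01 -0.14] rows>= 2.3
```

```bash
python3 -m inch '[[-0.72,[0,0.1,2.5],[0,0,0]],[-0.72,[0,0.1,5],[0,0,0]],[-0.72,[0,0.1,7],[0,0,0]],[-0.72,[0,0.1,9],[0,0,0]],[-0.72,[0,0.1,9.7],[0,0,0]]]'
python3 go.py .5145 .2665 .045 182.7
python3 -m inch '[[-0.5,[0,0,0],[0,0,0]],[0,[0,0,0],[0,0,0]],[0,[0,0,0],[0,0,0]],[0,[0,0,0],[0,0,0]],[0,[0,0,0],[0,0,0]]]'
python3 go.py .5145 .2665 .045 182.7
```

```text
clock: 8.92
tool_pos: [0.5138, 0.2663, 0.2113]
eef_rot: [-180.0, 0.0, -177.4]
force: [0.4, -0.9, 0.8]
gripper_width: 0.0797
t 8.92 grasp now [0.5138 0.2663 0.0443] rpy [-1.8000e+02  3.0000e-02 -1.7745e+02] w 0.0797 F [ 0.4 -0.9  0.8] q [-10.  44. -34. 117.  47.  33.  14.]
shift cm [-0.07  0.01 -0.07] turn [-0.    0.03 -0.15] rows>= 0.0
clock: 9.33
tool_pos: [0.5137, 0.2667, 0.2133]
eef_rot: [179.9, 0.1, -177.4]
force: [0.2, 0.0, 7.8]
gripper_width: 0.0639
t 9.33 grasp now [0.5141 0.2669 0.0463] rpy [ 1.7993e+02  1.4000e-01 -1.7742e+02] w 0.0639 F [0.2 0.  7.8] q [-10.  44. -34. 117.  47.  33.  14.]
shift cm [-0.08 -0.02  0.13] turn [ 0.07  0.14 -0.12] rows>= 0.0
```

```bash
python3 -m inch '[[0.5,[0,0,-1.5],[0,0,0]],[0.5,[0,0,-3.5],[0,0,0]],[0.5,[0,0,-6],[0,0,0]],[0.5,[0,0,-9],[0,0,0]],[0.5,[0,0,-12],[0,0,0]]]'
python3 go.py .532 .003 .17 175.6
python3 - <<'E'
from h import *
T=toolT();w=bot.capture("wrist");cv2.imwrite("pics/j_w.png",w["image"][:,:,::-1])
E
```

```text
clock: 9.75
tool_pos: [0.5129, 0.266, 0.3332]
eef_rot: [-180.0, -0.0, -177.4]
force: [1.0, -0.3, -2.1]
gripper_width: 0.0635
t 9.75 grasp now [0.5128 0.266  0.1662] rpy [-1.7999e+02 -4.0000e-02 -1.7739e+02] w 0.0635 F [ 1.  -0.3 -2.1] q [ -4.  36. -44. 113.  35.  45.  25.]
shift cm [ -0.71 -26.36  -0.37] turn [-0.02 -0.04  7.01] rows>= 6.3
```

View pics/j_w.png

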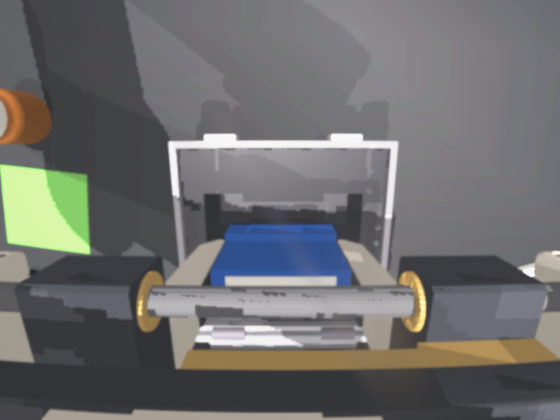

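```bash
python3 - <<'E'
from h import *
T=toolT();w=bot.capture("wrist");W=T@np.array(w["mount"])
k=blobs(mask(w,(40,90,80),(75,255,255)),200)[0];r=rect(w,k,.003,W);print(r,cv2.boxPoints(r).round())
print(cast(w,[[3,118]],.07,W))
E
python3 -m inch '[[0.5,[-0.1,-4,0],[0,0,1]],[0.5,[-0.2,-8,0],[0,0,2]],[0.5,[-0.3,-12,0],[0,0,3]],[0.5,[-0.4,-16,0],[0,0,4]],[0.5,[-0.5,-20,0],[0,0,5]]]'
python3 go.py .533 .003 .12 175.6
```

```text
((531.1339721679688, 5.644138336181641), (102.1554183959961, 91.8084487915039), 85.52014923095703) [[481. -42.]
 [573. -49.]
 [581.  53.]
 [489.  60.]]
[[0.43800968 0.03219859 0.07      ]]
clock: 10.27
tool_pos: [0.5268, 0.0647, 0.3315]
eef_rot: [-180.0, -0.0, 177.6]
force: [0.1, -0.6, -1.6]
gripper_width: 0.0638
t 10.27 grasp now [0.5268 0.0646 0.1645] rpy [-1.7997e+02 -2.0000e-02  1.7756e+02] w 0.0638 F [ 0.1 -0.6 -1.6] q [ 17.  33. -44. 119.  35.  41.  38.]
shift cm [-0.88 -6.13  4.45] turn [-0.03 -0.02  1.96] rows>= 1.8
```

```bash
python3 -m inch '[[0.5,[-0.4,-3,1],[0,0,1]],[0.5,[-0.8,-6,3],[0,0,2]],[0.5,[-0.8,-6,5],[0,0,2]],[0.5,[-0.8,-6,6.5],[0,0,2]],[0.5,[-0.8,-6,6.5],[0,0,2]]]'
python3 go.py .533 .004 .041 175.6
python3 - <<'E'
from h import *
w=bot.capture("top");cv2.imwrite("pics/k_t.png",w["image"][:,:,::-1])
w=bot.capture("scene");cv2.imwrite("pics/k_s.png",w["image"][:,:,::-1])
E
```

```text
clock: 10.68
tool_pos: [0.5318, 0.0052, 0.2642]
eef_rot: [-180.0, -0.2, 175.5]
force: [-1.0, -0.5, -1.4]
gripper_width: 0.0642
t 10.68 grasp now [0.5312 0.0051 0.0972] rpy [-179.96   -0.23  175.51] w 0.0642 F [-1.  -0.5 -1.4] q [ 19.  38. -38. 122.  42.  34.  36.]
shift cm [-0.15 -0.11  5.62] turn [-0.04 -0.23 -0.09] rows>= 1.3
```

View pics/k_s.png

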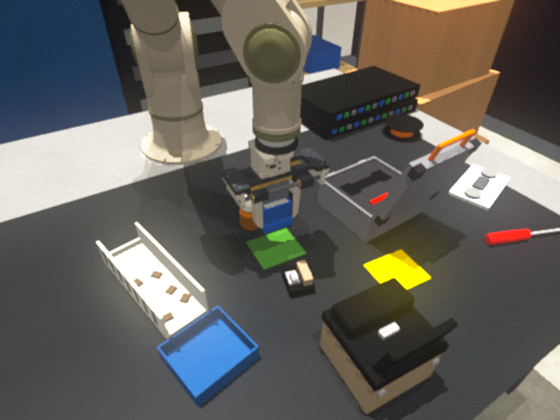

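The scraper hangs upright over the green pad at (277,225), clear of the jar. I'll lower it.

```bash
python3 -m inch '[[0.5,[-0.1,0,1.5],[0,0,0]],[0.5,[-0.1,0,3],[0,0,0]],[0.5,[-0.1,0,4.3],[0,0,0]],[0.5,[-0.1,0,5.2],[0,0,0]],[0.5,[-0.1,0,5.5],[0,0,0]]]'
python3 go.py .533 .004 .041 175.6
python3 -m inch '[[0.5,[0,0,0],[0,0,0]],[0.5,[0,0,0],[0,0,0]],[0.5,[0,0,0],[0,0,0]],[0.5,[0,0,0],[0,0,0]],[0.5,[0,0,0],[0,0,0]]]'
python3 go.py .533 .004 .041 175.6
```

```text
clock: 11.2
tool_pos: [0.5338, 0.0069, 0.2115]
eef_rot: [180.0, -0.0, 175.7]
force: [0.4, 0.2, -1.8]
gripper_width: 0.0638
t 11.20 grasp now [0.5338 0.0069 0.0445] rpy [ 1.8000e+02 -1.0000e-02  1.7565e+02] w 0.0638 F [ 0.4  0.2 -1.8] q [ 15.  42. -32. 123.  49.  28.  30.]
shift cm [ 0.06 -0.29  0.35] turn [ 0.   -0.01  0.05] rows>= 0.1
clock: 11.62
tool_pos: [0.5339, 0.0062, 0.2122]
eef_rot: [-180.0, 0.0, 175.6]
force: [0.4, 0.1, -0.7]
gripper_width: 0.064
t 11.62 grasp now [0.534  0.0062 0.0452] rpy [-1.8000e+02  5.0000e-02  1.7559e+02] w 0.0640 F [ 0.4  0.1 -0.7] q [ 15.  42. -32. 123.  49.  28.  30.]
shift cm [ 0.07 -0.23  0.42] turn [-0.    0.05 -0.01] rows>= 0.1
```

```bash
python3 -m inch '[[0.5,[0,-0.1,0.1],[0,0,0]],[0.5,[0,-0.1,0.2],[0,0,0]],[0.5,[0,-0.1,0.3],[0,0,0]],[0.5,[0,-0.1,0.35],[0,0,0]],[0.5,[0,-0.1,0.35],[0,0,0]]]'
python3 go.py .533 .004 .041 175.6
```

```text
clock: 12.03
tool_pos: [0.5336, 0.0053, 0.2083]
eef_rot: [-180.0, 0.0, 175.6]
force: [-1.2, 0.4, 2.9]
gripper_width: 0.064
t 12.03 grasp now [0.5336 0.0052 0.0413] rpy [-179.98    0.    175.6 ] w 0.0640 F [-1.2  0.4  2.9] q [ 15.  42. -31. 123.  49.  28.  30.]
shift cm [ 0.05 -0.13  0.03] turn [-0.02  0.   -0.  ] rows>= 0.0
```

Contact. Letting go and lifting off.

```bash
python3 -m inch '[[0,[0,0,0],[0,0,0]],[-0.6,[0,0,0],[0,0,0]],[-0.7,[0,0,0],[0,0,0]],[-0.7,[0,0,0],[0,0,0]],[-0.7,[0,0,0],[0,0,0]]]'
python3 -m inch '[[-0.7,[0,0,-2],[0,0,0]],[-0.7,[0,0,-4],[0,0,0]],[-0.7,[0,0,-7],[0,0,0]],[-0.7,[0,0,-10],[0,0,0]],[-0.6,[0,0,-13],[0,0,0]]]'
python3 go.py .533 .004 .16 85.6
python3 - <<'E'
from h import *
w=bot.capture("wrist");cv2.imwrite("pics/l_w.png",w["image"][:,:,::-1])
w=bot.capture("scene");cv2.imwrite("pics/l_s.png",w["image"][:,:,::-1])
E
```

```text
clock: 12.45
tool_pos: [0.5337, 0.0054, 0.2081]
eef_rot: [180.0, -0.0, 175.6]
force: [-0.4, -0.8, 0.6]
gripper_width: 0.0784
clock: 12.87
tool_pos: [0.5334, 0.0054, 0.3393]
eef_rot: [180.0, -0.1, 175.6]
force: [0.2, -0.7, -0.0]
gripper_width: 0.0761
t 12.87 grasp now [0.5332 0.0055 0.1723] rpy [ 1.7998e+02 -7.0000e-02  1.7563e+02] w 0.0761 F [ 0.2 -0.7 -0. ] q [ 24.  32. -44. 118.  34.  42.  44.]
shift cm [ 0.02 -0.15  1.23] turn [-4.000e-02 -7.000e-02  9.003e+01] rows>= 12.6
```

View pics/l_w.png

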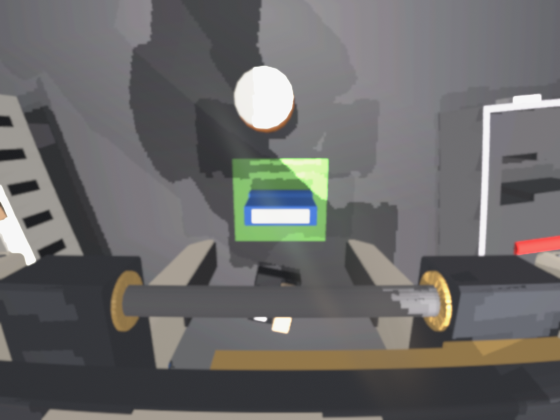

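View pics/l_s.png

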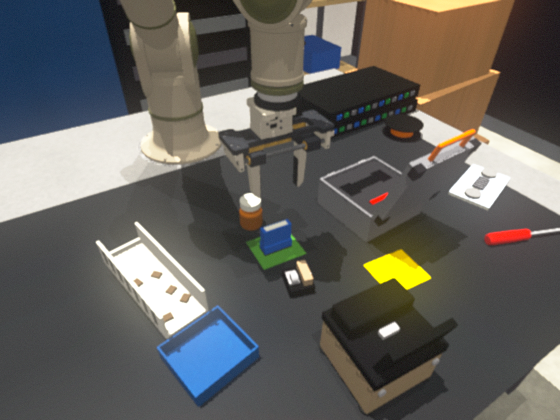

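The scraper stands alone on the green pad: (276,238) in the scene view, white top strip at (281,216) in the wrist view. Now I'll turn the gripper to take the rib.

```bash
python3 - <<'E'
from h import *
T=toolT();w=bot.capture("wrist");W=T@np.array(w["mount"])
print("strip",cast(w,[[281,216]],.065,W).round(4),"jar",cast(w,[[264,97]],.07,W).round(4))
k=blobs(mask(w,(40,90,80),(75,255,255)),200)[0];print(rect(w,k,.003,W))
E
python3 -m inch '[[-0.4,[0,0,0],[0,0,7]],[-0.2,[0,0,0],[0,0,14]],[0,[0,0,0],[0,0,21]],[0.1,[0,0,0],[0,0,28]],[0.1,[0,0,0],[0,0,35]]]'
python3 -m inch '[[0.1,[0,0,0],[0,0,7]],[0.1,[0,0,0],[0,0,14]],[0.1,[0,0,0],[0,0,21]],[0.1,[0,0,0],[0,0,28]],[0.1,[0,0,0],[0,0,35]]]'
python3 -m inch '[[0.1,[0,0,0],[0,0,7]],[0.1,[0,0,0],[0,0,14]],[0.1,[0,0,0],[0,0,20]],[0.1,[0,0,0],[0,0,20]],[0.1,[0,0,0],[0,0,20]]]'
python3 go.py .5337 .0053 .12 85.6
python3 - <<'E'
from h import *
w=bot.capture("wrist");cv2.imwrite("pics/m_w.png",w["image"][:,:,::-1])
E
```

```text
strip [[0.5356 0.0062 0.065 ]] jar [[4.36e-01 4.00e-04 7.00e-02]]
((530.9527587890625, 4.708770751953125), (99.61421203613281, 89.1624984741211), 85.58479309082031)
clock: 13.43
tool_pos: [0.5333, 0.0051, 0.337]
eef_rot: [-179.9, -0.1, 140.2]
force: [-0.8, -0.1, -0.3]
gripper_width: 0.0461
clock: 13.85
tool_pos: [0.5334, 0.0052, 0.337]
eef_rot: [-179.9, 0.0, 105.3]
force: [0.8, 1.3, 0.1]
gripper_width: 0.0418
clock: 14.27
tool_pos: [0.5335, 0.0055, 0.3374]
eef_rot: [-179.9, 0.0, 85.8]
force: [0.7, 0.1, 0.3]
gripper_width: 0.042
t 14.27 grasp now [0.5332 0.0054 0.1704] rpy [-1.7993e+02  5.0000e-02  8.5810e+01] w 0.0420 F [0.7 0.1 0.3] q [  7.  28. -19. 120.  15.  35. -27.]
shift cm [-0.02  0.03  5.04] turn [-0.07  0.05  0.21] rows>= 1.2
```

View pics/m_w.png

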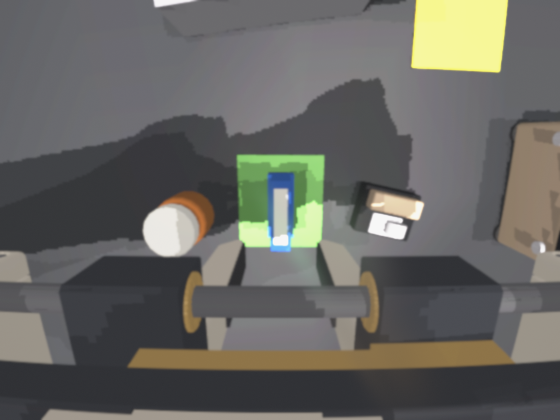

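```bash
python3 -m inch '[[0.1,[0,0,3],[0,0,0.2]],[0.1,[0,0,6],[0,0,0.2]],[0.1,[0,0,9],[0,0,0.2]],[0.1,[0,0,11],[0,0,0.2]],[0.1,[0,0,12],[0,0,0.2]]]'
python3 go.py .5337 .0053 .0485 85.6
python3 -m inch '[[0.1,[0,0,0],[0,0,0]],[0.1,[0,0,0],[0,0,0]],[0.4,[0,0,0],[0,0,0]],[0.6,[0,0,0],[0,0,0]],[0.6,[0,0,0],[0,0,0]]]'
python3 go.py .5337 .0053 .0485 85.6
```

```text
clock: 14.73
tool_pos: [0.533, 0.0053, 0.2155]
eef_rot: [-179.8, 0.0, 85.6]
force: [0.3, 0.7, -0.0]
gripper_width: 0.0422
t 14.73 grasp now [0.5324 0.0053 0.0485] rpy [-1.7979e+02  1.0000e-02  8.5570e+01] w 0.0422 F [ 0.3  0.7 -0. ] q [  1.  39. -12. 124.  22.  19. -33.]
shift cm [ 0.01  0.07 -0.  ] turn [-0.21  0.01 -0.03] rows>= 0.0
clock: 15.15
tool_pos: [0.534, 0.0052, 0.2194]
eef_rot: [179.9, -0.0, 85.4]
force: [-0.4, -0.7, 0.4]
gripper_width: 0.0263
t 15.15 grasp now [0.5343 0.0052 0.0524] rpy [ 1.7989e+02 -2.0000e-02  8.5390e+01] w 0.0263 F [-0.4 -0.7  0.4] q [  1.  38. -12. 124.  22.  20. -33.]
shift cm [ 0.01 -0.03  0.39] turn [ 0.11 -0.02 -0.21] rows>= 0.1
```

```bash
python3 -m inch '[[0.6,[0,0,0.3],[0,0,0]],[0.6,[0,0,0.3],[0,0,0]],[1,[0,0,0.3],[0,0,0]],[1,[0,0,0.3],[0,0,0]],[1,[0,0,0.3],[0,0,0]]]'
python3 -m inch '[[1,[0,0,0.3],[0,0,0]],[1,[0,0,0],[0,0,0]],[1,[0,0,0],[0,0,0]],[1,[0,0,0],[0,0,0]],[1,[0,0,0],[0,0,0]]]'
python3 go.py .5337 .0053 .0485 85.6
```

```text
clock: 15.57
tool_pos: [0.5335, 0.0053, 0.2153]
eef_rot: [-180.0, 0.0, 85.4]
force: [-2.4, -0.6, 4.1]
gripper_width: 0.0175
clock: 15.98
tool_pos: [0.5337, 0.0053, 0.2149]
eef_rot: [-180.0, -0.0, 85.4]
force: [-0.9, -0.1, -1.9]
gripper_width: 0.0178
t 15.98 grasp now [0.5337 0.0054 0.0479] rpy [-1.7999e+02 -1.0000e-02  8.5400e+01] w 0.0178 F [-0.9 -0.1 -1.9] q [  1.  39. -11. 124.  22.  19. -33.]
shift cm [-0.   -0.   -0.06] turn [-0.01 -0.01 -0.2 ] rows>= 0.0
```

```bash
python3 -m inch '[[1,[0,0,-2],[0,0,0]],[1,[0,0,-5],[0,0,0]],[1,[0,0,-9],[0,0,0]],[1,[-2,0,-13],[0,0,0]],[1,[-5,0,-17],[0,0,-2]]]'
python3 go.py .53 -.40 .22 101.2
```

```text
clock: 16.4
tool_pos: [0.5303, -0.0362, 0.3779]
eef_rot: [180.0, -0.1, 87.6]
force: [0.9, -0.2, -1.7]
gripper_width: 0.0175
t 16.40 grasp now [ 0.5303 -0.036   0.2109] rpy [ 1.7998e+02 -8.0000e-02  8.7610e+01] w 0.0175 F [ 0.9 -0.2 -1.7] q [ 14.  25. -22. 118.  14.  40. -19.]
shift cm [-36.34   1.49  -0.96] turn [  0.03  -0.07 -13.59] rows>= 8.7
```

```bash
python3 -m inch '[[1,[-4,0.2,0],[0,0,-2]],[1,[-8,0.4,0],[0,0,-3]],[1,[-12,0.6,-0.3],[0,0,-5]],[1,[-16,0.8,-0.6],[0,0,-7]],[1,[-20,1,-1],[0,0,-8]]]'
python3 go.py .53 -.40 .22 101.2
```

```text
clock: 16.82
tool_pos: [0.5305, -0.2401, 0.3857]
eef_rot: [-180.0, -0.0, 95.5]
force: [1.1, 1.2, -2.1]
gripper_width: 0.0178
t 16.82 grasp now [ 0.5304 -0.2401  0.2187] rpy [-1.7996e+02 -2.0000e-02  9.5510e+01] w 0.0178 F [ 1.1  1.2 -2.1] q [ 35.  27. -24. 111.  15.  45.   9.]
shift cm [-15.91  -1.59  -0.13] turn [-0.04 -0.02 -5.69] rows>= 3.8
```

```bash
python3 -m inch '[[1,[-4,-0.4,0],[0,0,-2]],[1,[-8,-0.8,0],[0,0,-4]],[1,[-12,-1.2,0],[0,0,-5.7]],[1,[-15.9,-1.6,0],[0,0,-5.7]],[1,[-15.9,-1.6,0],[0,0,-5.7]]]'
python3 -m inch '[[1,[0,0,0],[0,0,0]],[1,[0,0,0],[0,0,0]],[1,[0,0,0],[0,0,0]],[1,[0,0,0],[0,0,0]],[1,[0,0,0],[0,0,0]]]'
python3 - <<'E'
from h import *
T=toolT();c=bot.capture("wrist");cv2.imwrite("pics/n_wrist.png",c["image"][:,:,::-1]);W=T@np.array(c["mount"])
np.savez("n.npz",image=c["image"],W=W,intrinsics=c["intrinsics"],distortion=c["distortion"])
c=bot.capture("top");np.savez("nt.npz",**c)
cv2.imwrite("pics/n_top.png",cv2.resize(c["image"][130:310,340:470,::-1],None,fx=3.2,fy=3.2,interpolation=cv2.INTER_CUBIC))
E
python3 go.py .53 -.40 .22 101.2
```

```text
clock: 17.23
tool_pos: [0.5275, -0.4071, 0.3845]
eef_rot: [-179.9, 0.2, 100.5]
force: [-0.4, -1.4, -1.6]
gripper_width: 0.0178
clock: 17.65
tool_pos: [0.5306, -0.3964, 0.3863]
eef_rot: [180.0, -0.0, 101.2]
force: [0.3, 0.1, -1.5]
gripper_width: 0.0181
t 17.75 grasp now [ 0.5305 -0.397   0.2193] rpy [1.7999e+02 1.0000e-02 1.0118e+02] w 0.0182 F [ 1.1 -0.9 -2. ] q [ 48.  33. -24. 100.  17.  50.  27.]
shift cm [-0.29 -0.11 -0.07] turn [ 0.01  0.01 -0.02] rows>= 0.1
```

View pics/n_wrist.png

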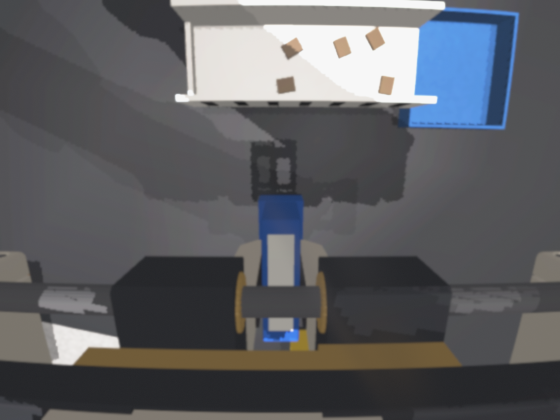

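View pics/n_top.png

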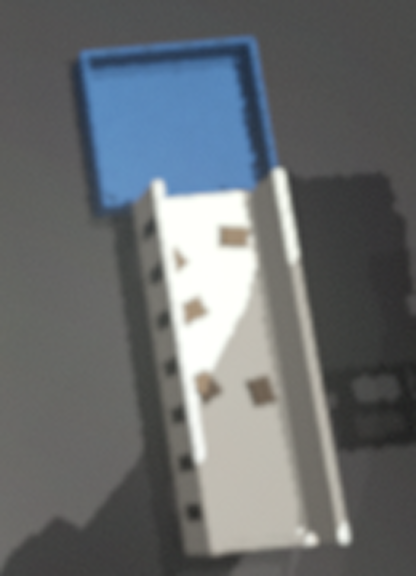

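The trough is nearly parallel to the wrist image. Its near wall top runs from (178,98) to (436,99), its far wall is at row 8, and the five blanks are at columns 280–393. I'll enlarge it to measure the walls.

```bash
python3 - <<'E'
from h import *
c=dict(np.load("n.npz"));im=c["image"][0:125,160:460,::-1]
cv2.imwrite("pics/o.png",cv2.resize(im,None,fx=2.65,fy=4,interpolation=cv2.INTER_NEAREST))
E
```

```text
(no output)
```

View pics/o.png

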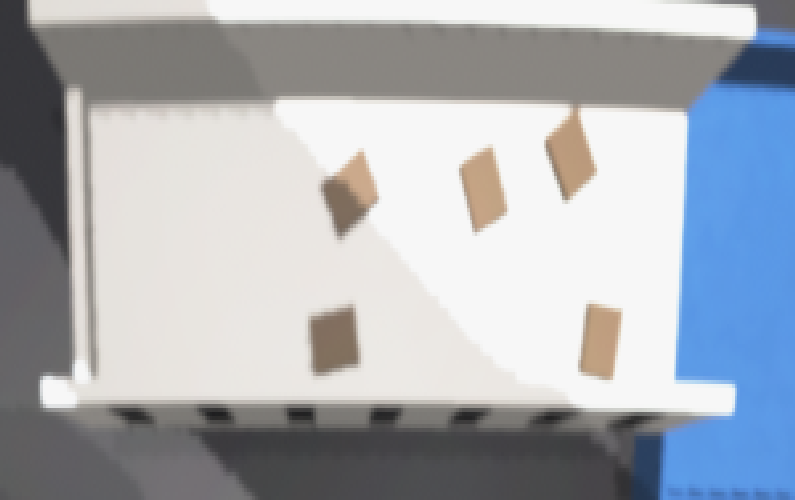

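```bash
python3 - <<'E'
from h import *
c=dict(np.load("n.npz"));W=c["W"]
f=lambda P,z:cast(c,np.array(P)/[2.65,4]+[160,0],z,W)
A=f([[42,379],[735,385]],.09);B=f([[30,25],[755,38]],.09);C=f([[90,103],[687,110]],.04);E=f([[687,110],[675,381]],.04)
bl=f([[350,195],[484,190],[571,155],[334,340],[600,342]],.045)
for n,P in (("A",A),("B",B),("C",C)):
    d=P[1]-P[0];print(n,P.round(4).tolist(),np.linalg.norm(d).round(4),np.degrees(np.arctan2(d[1],d[0])).round(2))
ctr=(A.mean(0)+B.mean(0))/2;print("center",ctr, "far floor mid",C.mean(0))
a=np.radians(11.1);ux=np.array([np.cos(a),np.sin(a)]);uy=np.array([-ux[1],ux[0]])
for n,P in (("A",A),("B",B),("C",C),("E",E),("bl",bl)): print(n,((P[:,:2]-ctr[:2])@np.c_[ux,uy]).round(4).tolist())
# scraper in same picture: strip center for check
T=dict(np.load("nt.npz"));g=lambda P,z:cast(T,np.array(P)/3.2+[340,130],z)
A=g([[340,543],[281,170]],.09);B=g([[203,460],[158,182]],.09);tray=g([[80,50],[255,38],[275,165],[95,215]],.033)
print("top",A.round(4).tolist(),B.round(4).tolist(),np.degrees(np.arctan2(*(A[1]-A[0])[1::-1])))
print(((A[:,:2]-ctr[:2])@np.c_[ux,uy]).round(4),((B[:,:2]-ctr[:2])@np.c_[ux,uy]).round(4))
print("tray",((tray[:,:2]-ctr[:2])@np.c_[ux,uy]).round(4))
E
```

```text
A [[0.4195, -0.3123, 0.09], [0.6452, -0.2677, 0.09]] 0.23 11.16
B [[0.4061, -0.2423, 0.09], [0.6316, -0.1982, 0.09]] 0.2298 11.08
C [[0.411, -0.2404, 0.04], [0.6314, -0.1967, 0.04]] 0.2246 11.21
center [ 0.52561193 -0.25511383  0.09      ] far floor mid [ 0.52121789 -0.2185396   0.04      ]
A [[-0.1151, -0.0356], [0.1149, -0.0354]]
B [[-0.1148, 0.0356], [0.115, 0.0355]]
C [[-0.1096, 0.0365], [0.115, 0.037]]
E [[0.115, 0.037], [0.1157, -0.0284]]
bl [[-0.0124, 0.0131], [0.0375, 0.0148], [0.0697, 0.0235], [-0.0181, -0.021], [0.0835, -0.0203]]
top [[0.418, -0.3139, 0.09], [0.645, -0.2742, 0.09]] [[0.4585, -0.2317, 0.09], [0.6294, -0.1974, 0.09]] 9.924550227744522
[[-0.1169 -0.037 ]
 [ 0.1135 -0.0417]] [[-0.0613  0.0359]
 [ 0.1129  0.0367]]
tray [[ 0.2257  0.0591]
 [ 0.2232 -0.0624]
 [ 0.1317 -0.0607]
 [ 0.1084  0.0652]]
```

Trough centre is (0.5256, −0.2551), yaw 11.1°. Its length and width come out at 230 and 71 mm, as specified. Next I go above the entry spot.

```bash
python3 go.py .4520 -.2696 .18 101.1
```

```text
t 17.75 grasp now [ 0.5305 -0.397   0.2193] rpy [1.7999e+02 1.0000e-02 1.0118e+02] w 0.0182 F [ 1.1 -0.9 -2. ] q [ 48.  33. -24. 100.  17.  50.  27.]
shift cm [14.02 -5.23  3.93] turn [0.01 0.01 0.08] rows>= 3.7
```

```bash
python3 -m inch '[[1,[3.5,-1.3,0],[0,0,0]],[1,[7,-2.6,0],[0,0,0]],[1,[10.5,-3.9,0],[0,0,0]],[1,[14,-5.2,0],[0,0,0]],[1,[14,-5.2,1],[0,0,0]]]'
python3 -m inch '[[1,[0,0,1.5],[0,0,0]],[1,[0,0,3],[0,0,0]],[1,[0,0,3],[0,0,0]],[1,[0,0,3],[0,0,0]],[1,[0,0,3],[0,0,0]]]'
python3 go.py .4520 -.2696 .145 101.1
python3 - <<'E'
from h import *
c=bot.capture("wrist");cv2.imwrite("pics/p_w.png",c["image"][:,:,::-1])
c=bot.capture("scene");cv2.imwrite("pics/p_s.png",cv2.resize(c["image"][180:400,60:300,::-1],None,fx=2.6,fy=2.6))
E
```

```text
clock: 18.17
tool_pos: [0.4493, -0.2647, 0.3776]
eef_rot: [-179.9, -0.0, 101.4]
force: [-0.5, 0.7, -2.2]
gripper_width: 0.018
clock: 18.58
tool_pos: [0.4525, -0.2704, 0.3466]
eef_rot: [180.0, 0.0, 101.1]
force: [-0.3, -1.1, -1.3]
gripper_width: 0.0178
t 18.58 grasp now [ 0.4526 -0.2705  0.1796] rpy [1.7998e+02 1.0000e-02 1.0111e+02] w 0.0178 F [-0.3 -1.1 -1.3] q [ 42.  27. -24. 120.  18.  37.  17.]
shift cm [ 0.09 -0.04  3.46] turn [0.02 0.01 0.01] rows>= 0.8
```

View pics/p_w.png

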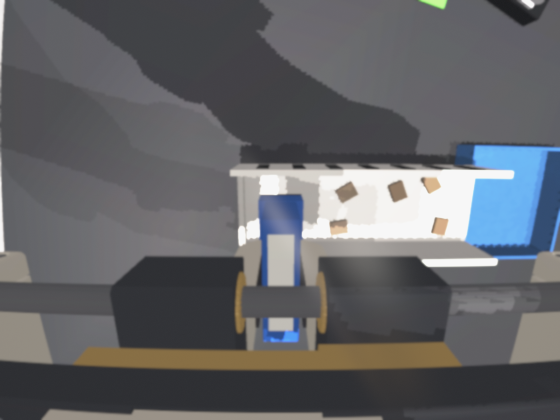

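View pics/p_s.png

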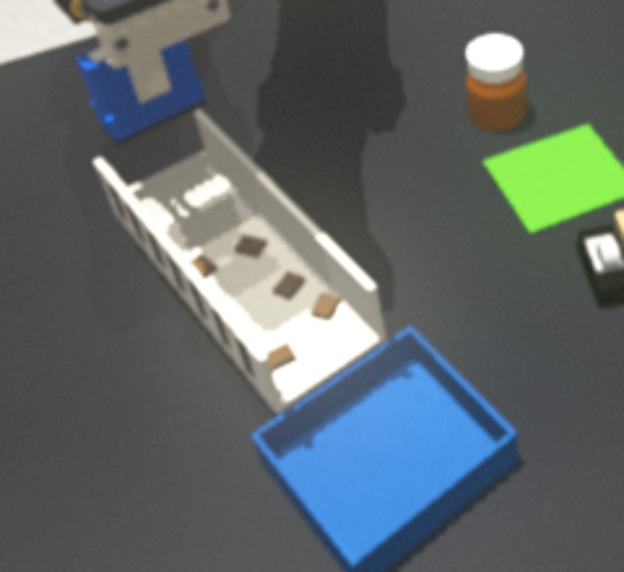

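```bash
python3 - <<'E'
from h import *
T=toolT();c=bot.capture("wrist");W=T@np.array(c["mount"])
a=np.radians(11.12);C=np.array([.5256,-.2551]);R=np.array([[np.cos(a),-np.sin(a)],[np.sin(a),np.cos(a)]])
w=lambda x,y,z:np.r_[C+R@[x,y],z]
P=[w(-.115,.036,.09),w(.115,.036,.09),w(-.115,.041,.09),w(.115,.041,.09),w(.115,-.041,.09),w(.115,-.036,.09)]
print(proj(c,P,W).round(1).tolist())
x,y=150,140
im=cv2.resize(c["image"][150:270,220:530,::-1],None,fx=2.5,fy=4,interpolation=cv2.INTER_NEAREST)
for p in proj(c,P,W): cv2.circle(im,(int((p[0]-220)*2.5),int((p[1]-150)*4)),3,(0,0,255),1)
cv2.imwrite("pics/q.png",im)
g=T[:3,3]+T[:3,2]*.167;print(R.T@(g[:2]-C),g)
E
```

```text
[[230.6, 176.5], [513.0, 177.8], [230.3, 170.2], [514.1, 171.7], [496.8, 264.8], [497.8, 259.6]]
[-0.07458058 -0.00120419] [ 0.45265188 -0.27066552  0.17984048]
```

View pics/q.png

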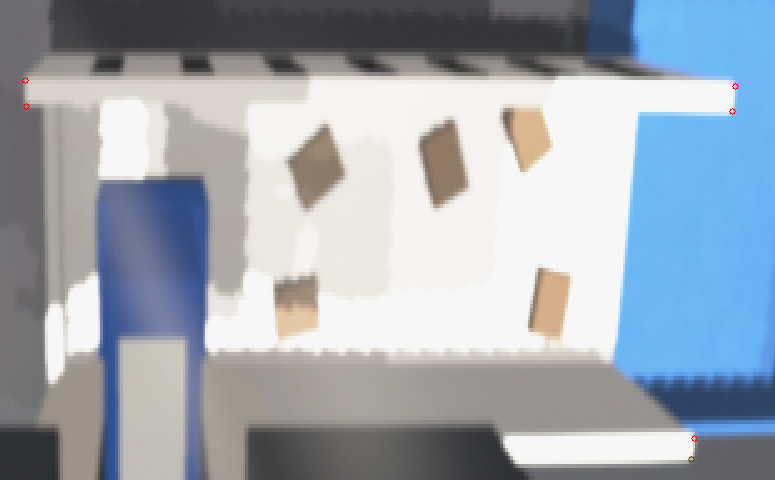

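```bash
python3 - <<'E'
from h import *
T=np.eye(4);c=bot.capture("wrist");W=np.array(c["mount"])
P=[[.032,s*.013,.167+d] for d in (.045,.023) for s in (-1,1)]+[[.032,s*.009,.167-.017] for s in (-1,1)]+[[-.032,s*.009,.167-.017] for s in (-1,1)]
p=proj(c,P,W);print(p.round(1).tolist())
im=cv2.resize(c["image"][185:350,240:325,::-1],None,fx=6,fy=3.6,interpolation=cv2.INTER_NEAREST)
for q in p: cv2.circle(im,(int((q[0]-240)*6),int((q[1]-185)*3.6)),4,(0,0,255),1)
cv2.imwrite("pics/r.png",im)
E
```

```text
[[262.2, 193.5], [302.4, 193.6], [259.9, 200.6], [305.1, 200.6], [263.0, 219.2], [303.3, 219.2], [265.0, 341.5], [300.7, 341.5]]
```

View pics/r.png

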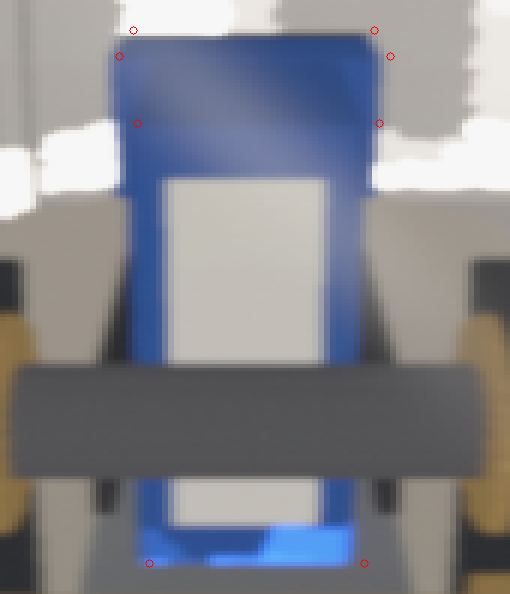

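The prediction matches the picture to about 1 mm. I'll shift 1.8 mm towards +y and lower in stages.

```bash
python3 -m inch '[[1,[0.18,0,1],[0,0,0]],[1,[0.18,0,2.5],[0,0,0]],[1,[0.18,0,3.5],[0,0,0]],[1,[0.18,0,4],[0,0,0]],[1,[0.18,0,4],[0,0,0]]]'
python3 -m inch '[[1,[0,0,0],[0,0,0]],[1,[0,0,0.4],[0,0,0]],[1,[0,0,1],[0,0,0]],[1,[0,0,1.6],[0,0,0]],[1,[0,0,2],[0,0,0]]]'
cat > tr.py <<'E'
from h import *
a=np.radians(11.12);C=np.array([.5256,-.2551]);R=np.array([[np.cos(a),-np.sin(a)],[np.sin(a),np.cos(a)]])
T=toolT();g=T[:3,3]+T[:3,2]*.167;s=bot.observe()
print("t %.2f"%s["clock"],"trough xy",(R.T@(g[:2]-C)).round(4),"bottom z",(g[2]-.045).round(4),"rpy",s["eef_rot"].round(2),"F",s["force"].round(1),"w",s["gripper_width"].round(4))
E
python3 tr.py
```

```text
clock: 19.2
tool_pos: [0.4516, -0.2685, 0.3047]
eef_rot: [-179.9, -0.1, 101.1]
force: [-0.1, -0.3, -2.1]
gripper_width: 0.0179
clock: 19.62
tool_pos: [0.4517, -0.2687, 0.2854]
eef_rot: [-180.0, -0.0, 101.1]
force: [-0.1, 0.3, -2.0]
gripper_width: 0.0178Traceback (most recent call last):
  File "tr.py", line 4, in <module>
    print("t %.2f"%s["clock"],"trough xy",(R.T@(g[:2]-C)).round(4),"bottom z",(g[2]-.045).round(4),"rpy",s["eef_rot"].round(2),"F",s["force"].round(1),"w",s["gripper_width"].round(4))
                                                                                                                                                           ^^^^^^^^^^^^^^^^^^^^^^^^
AttributeError: 'float' object has no attribute 'round'
```

```bash
sed -i 's/s\["gripper_width"\].round(4)/round(s["gripper_width"],4)/' tr.py; python3 tr.py
python3 -m inch '[[1,[0,0,0.7],[0,0,0]],[1,[0,0,1.4],[0,0,0]],[1,[0,0,2.1],[0,0,0]],[1,[0,0,2.7],[0,0,0]],[1,[0,0,3],[0,0,0]]]'
python3 tr.py
python3 - <<'E'
from h import *
c=bot.capture("wrist");cv2.imwrite("pics/s_w.png",c["image"][:,:,::-1])
E
python3 tr.py
```

```text
t 19.62 trough xy [-0.0752  0.0009] bottom z 0.0734 rpy [-179.99   -0.    101.09] F [-0.1  0.3 -2. ] w 0.0178
clock: 20.03
tool_pos: [0.4517, -0.2686, 0.255]
eef_rot: [-179.9, -0.0, 101.1]
force: [0.6, -0.8, -1.9]
gripper_width: 0.0176
t 20.03 trough xy [-0.0753  0.0011] bottom z 0.043 rpy [-1.7995e+02 -4.0000e-02  1.0111e+02] F [ 0.6 -0.8 -1.9] w 0.0176
t 20.08 trough xy [-0.0753  0.0012] bottom z 0.0428 rpy [-1.7993e+02 -5.0000e-02  1.0111e+02] F [ 0.5  0.7 -1.4] w 0.0181
```

View pics/s_w.png

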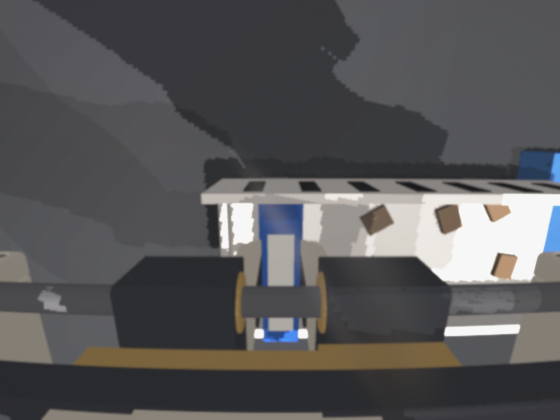

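The scraper is inside the walls. I'll lower it until the foot touches the floor.

```bash
python3 -m inch '[[1,[0,0,0.1],[0,0,0]],[1,[0,0,0.2],[0,0,0]],[1,[0,0,0.3],[0,0,0]],[1,[0,0,0.4],[0,0,0]],[1,[0,0,0.4],[0,0,0]]]';python3 tr.py
python3 -m inch '[[1,[0,0,0],[0,0,0]],[1,[0,0,0],[0,0,0]],[1,[0,0,0],[0,0,0]],[1,[0,0,0],[0,0,0]],[1,[0,0,0],[0,0,0]]]';python3 tr.py
```

```text
clock: 20.5
tool_pos: [0.4518, -0.2688, 0.2521]
eef_rot: [180.0, 0.0, 101.1]
force: [-0.3, 0.2, -0.7]
gripper_width: 0.0179
t 20.50 trough xy [-0.075   0.0008] bottom z 0.0401 rpy [1.8000e+02 1.0000e-02 1.0109e+02] F [-0.3  0.2 -0.7] w 0.0179
clock: 20.92
tool_pos: [0.4518, -0.2687, 0.2521]
eef_rot: [180.0, 0.0, 101.1]
force: [-0.6, 0.9, -1.8]
gripper_width: 0.0178
t 20.92 trough xy [-0.075   0.0008] bottom z 0.0401 rpy [1.800e+02 1.000e-02 1.011e+02] F [-0.6  0.9 -1.8] w 0.0178
```

```bash
python3 -m inch '[[1,[0,0.8,0],[0,0,0]],[1,[0,1.6,0],[0,0,0]],[1,[0,2.4,0],[0,0,0]],[1,[0,3.2,0],[0,0,0]],[1,[0,4,0],[0,0,0]]]';python3 tr.py
python3 -m inch '[[1,[0,1,0],[0,0,0]],[1,[0,2,0],[0,0,0]],[1,[0,3,0],[0,0,0]],[1,[0,4,0],[0,0,0]],[1,[0,5,0],[0,0,0]]]';python3 tr.py
```

```text
clock: 21.33
tool_pos: [0.4923, -0.2607, 0.2521]
eef_rot: [180.0, 0.0, 101.1]
force: [-0.1, -0.4, -2.1]
gripper_width: 0.0179
t 21.33 trough xy [-0.0337  0.001 ] bottom z 0.0401 rpy [179.98   0.   101.13] F [-0.1 -0.4 -2.1] w 0.0179
clock: 21.75
tool_pos: [0.5412, -0.2511, 0.252]
eef_rot: [-180.0, -0.0, 101.1]
force: [-0.4, -0.7, -1.2]
gripper_width: 0.0179
t 21.75 trough xy [0.0161 0.0009] bottom z 0.04 rpy [-180.    -0.   101.1] F [-0.4 -0.7 -1.2] w 0.0179
```

```bash
python3 - <<'E'
from h import *
c=bot.capture("scene");cv2.imwrite("pics/t_s.png",cv2.resize(c["image"][200:400,80:280,::-1],None,fx=2.8,fy=2.8))
E
python3 -m inch '[[1,[0,1,0],[0,0,0]],[1,[0,2,0],[0,0,0]],[1,[0,3,0],[0,0,0]],[1,[0,4,0],[0,0,0]],[1,[0,5,0],[0,0,0]]]';python3 tr.py
```

```text
clock: 22.22
tool_pos: [0.5902, -0.2416, 0.2521]
eef_rot: [-180.0, -0.0, 101.1]
force: [-0.5, -0.5, -1.7]
gripper_width: 0.0176
t 22.22 trough xy [0.066  0.0008] bottom z 0.0401 rpy [-180.    -0.   101.1] F [-0.5 -0.5 -1.7] w 0.0176
```

View pics/t_s.png

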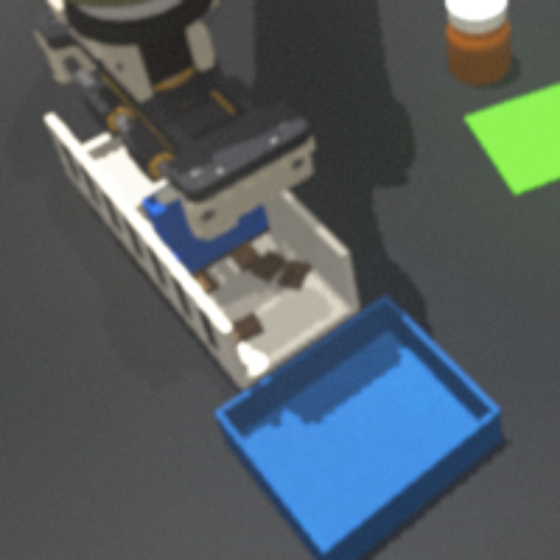

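```bash
python3 -m inch '[[1,[0,0.8,0],[0,0,0]],[1,[0,1.6,0],[0,0,0]],[1,[0,2.4,0],[0,0,0]],[1,[0,3.2,0],[0,0,0]],[1,[0,4,0],[0,0,0]]]';python3 tr.py
python3 -m inch '[[1,[0,0.5,0],[0,0,0]],[1,[0,1,0],[0,0,0]],[1,[0,1.4,0],[0,0,0]],[1,[0,1.6,0],[0,0,0]],[1,[0,1.6,0],[0,0,0]]]';python3 tr.py
python3 - <<'E'
from h import *
c=bot.capture("scene");cv2.imwrite("pics/u_s.png",cv2.resize(c["image"][200:400,80:280,::-1],None,fx=2.8,fy=2.8))
c=bot.capture("wrist");cv2.imwrite("pics/u_w.png",c["image"][:,:,::-1])
E
```

```text
clock: 22.63
tool_pos: [0.6292, -0.234, 0.252]
eef_rot: [-180.0, 0.0, 101.1]
force: [0.4, -0.5, -1.5]
gripper_width: 0.0175
t 22.63 trough xy [0.1057 0.0008] bottom z 0.04 rpy [-180.      0.    101.09] F [ 0.4 -0.5 -1.5] w 0.0175
clock: 23.05
tool_pos: [0.6444, -0.2309, 0.252]
eef_rot: [180.0, -0.0, 101.1]
force: [-0.2, 0.5, -2.1]
gripper_width: 0.0181
t 23.05 trough xy [0.1213 0.0009] bottom z 0.04 rpy [179.99  -0.   101.11] F [-0.2  0.5 -2.1] w 0.0181
```

View pics/u_s.png

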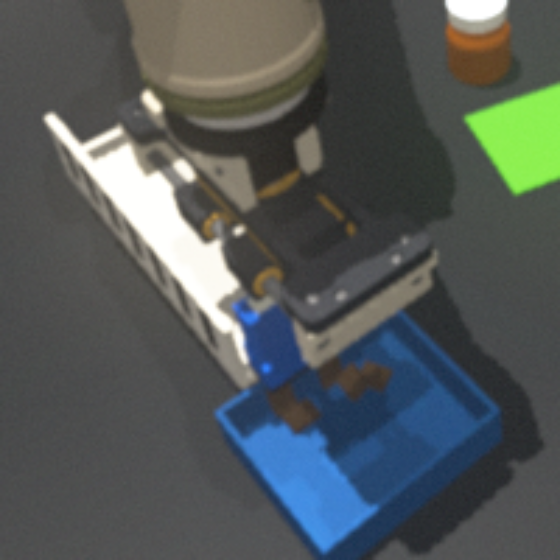

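View pics/u_w.png

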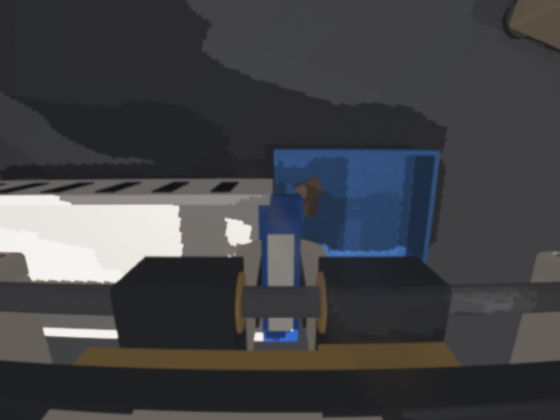

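The blanks have dropped into the tray and the floor behind the scraper is bare. I'll lift straight up and check.

```bash
python3 -m inch '[[1,[0,0,-1.5],[0,0,0]],[1,[0,0,-4],[0,0,0]],[1,[0,0,-7],[0,0,0]],[1,[0,0,-10],[0,0,0]],[1,[0,0,-12],[0,0,0]]]'
python3 go.py .535 .005 .20 85.6
python3 -m inch '[[1,[3,-0.8,0],[0,0,2]],[1,[6,-1.6,0],[0,0,4]],[1,[9,-2.4,0],[0,0,6]],[1,[12,-3,0],[0,0,8]],[1,[15,-3.5,0],[0,0,10]]]'
python3 go.py .534 .005 .20 85.6
python3 - <<'E'
from h import *
c=bot.capture("scene");cv2.imwrite("pics/v_s.png",cv2.resize(c["image"][200:400,80:280,::-1],None,fx=2.8,fy=2.8))
c=bot.capture("top");cv2.imwrite("pics/v_t.png",c["image"][:,:,::-1])
E
```

```text
clock: 23.57
tool_pos: [0.6441, -0.2311, 0.3749]
eef_rot: [179.9, 0.1, 101.1]
force: [-0.1, -0.0, -1.8]
gripper_width: 0.0178
t 23.57 grasp now [ 0.6444 -0.2312  0.2079] rpy [1.7990e+02 6.0000e-02 1.0108e+02] w 0.0178 F [-0.1 -0.  -1.8] q [ 29.  35. -23.  98.  17.  50.  11.]
shift cm [25.27 -6.17  0.75] turn [ 0.1   0.04 15.48] rows>= 6.2
clock: 23.98
tool_pos: [0.5795, -0.0898, 0.3723]
eef_rot: [-180.0, 0.0, 90.9]
force: [-0.2, 0.7, -0.9]
gripper_width: 0.0179
t 23.98 grasp now [ 0.5795 -0.0899  0.2053] rpy [-1.7999e+02  2.0000e-02  9.0950e+01] w 0.0179 F [-0.2  0.7 -0.9] q [ 18.  28. -21. 111.  14.  43. -10.]
shift cm [ 9.55 -4.4   0.52] turn [-0.01  0.02  5.35] rows>= 2.5
```

View pics/v_s.png

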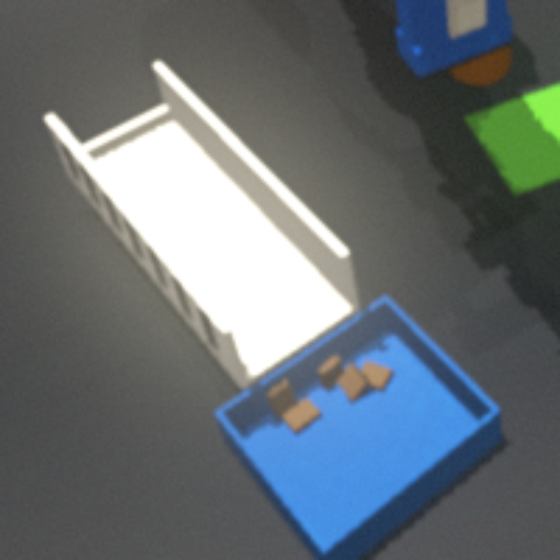

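View pics/v_t.png

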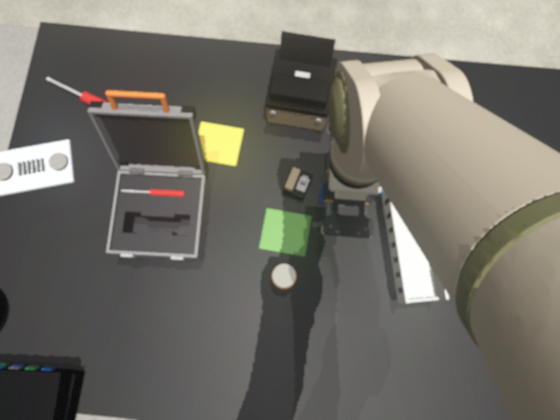

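All five blanks are in the tray at crop (280–390, 370–415) and the trough is empty; the lid is open and the jar and cleaver are in place. Next I put the scraper back on the pad.

```bash
python3 -m inch '[[1,[3.2,-1.5,0],[0,0,1.8]],[1,[6.4,-3,0],[0,0,3.6]],[1,[9.5,-4.4,0],[0,0,5.3]],[1,[9.5,-4.4,2],[0,0,5.3]],[1,[9.5,-4.4,5],[0,0,5.3]]]'
python3 -m inch '[[1,[0,0,2],[0,0,0]],[1,[0,0,4],[0,0,0]],[1,[0,0,5],[0,0,0]],[1,[0,0,5],[0,0,0]],[1,[0,0,5],[0,0,0]]]'
python3 go.py .534 .005 .0485 85.6
python3 - <<'E'
from h import *
c=bot.capture("scene");cv2.imwrite("pics/w_s.png",cv2.resize(c["image"][150:350,200:400,::-1],None,fx=2.8,fy=2.8))
E
```

```text
clock: 24.5
tool_pos: [0.5353, 0.0053, 0.3243]
eef_rot: [179.7, -0.1, 86.0]
force: [1.0, -1.8, -2.4]
gripper_width: 0.0175
clock: 24.92
tool_pos: [0.5353, 0.0034, 0.2721]
eef_rot: [-180.0, 0.0, 85.8]
force: [0.9, -0.2, -1.1]
gripper_width: 0.0176
t 24.92 grasp now [0.5352 0.0034 0.1051] rpy [-1.7996e+02  2.0000e-02  8.5790e+01] w 0.0176 F [ 0.9 -0.2 -1.1] q [  4.  33. -15. 122.  19.  27. -30.]
shift cm [ 0.15 -0.14  5.66] turn [-0.04  0.02  0.19] rows>= 1.4
```

View pics/w_s.png

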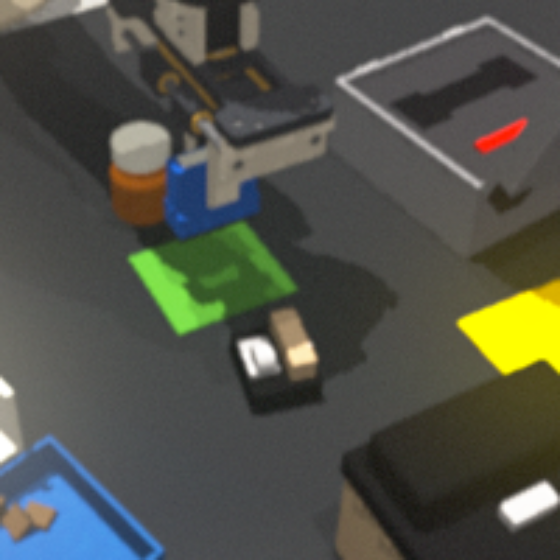

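```bash
python3 -m inch '[[1,[0.1,-0.1,1.5],[0,0,0]],[1,[0.1,-0.1,3],[0,0,0]],[1,[0.1,-0.1,4.2],[0,0,0]],[1,[0.1,-0.1,5],[0,0,0]],[1,[0.1,-0.1,5.3],[0,0,0]]]'
python3 -m inch '[[1,[0,0,0],[0,0,0]],[1,[0,0,0],[0,0,0]],[1,[0,0,0],[0,0,0]],[1,[0,0,0],[0,0,0]],[1,[0,0,0],[0,0,0]]]'
python3 go.py .534 .005 .048 85.6
```

```text
clock: 25.38
tool_pos: [0.5344, 0.0046, 0.219]
eef_rot: [180.0, -0.0, 85.8]
force: [-0.3, 0.0, -2.1]
gripper_width: 0.0176
clock: 25.8
tool_pos: [0.5343, 0.0046, 0.2196]
eef_rot: [180.0, -0.0, 85.8]
force: [-0.6, 0.3, -1.9]
gripper_width: 0.0179
t 25.80 grasp now [0.5345 0.0046 0.0526] rpy [179.95  -0.    85.79] w 0.0179 F [-0.6  0.3 -1.9] q [  1.  38. -12. 124.  21.  20. -32.]
shift cm [ 0.04 -0.04  0.46] turn [ 0.05 -0.    0.19] rows>= 0.1
```

```bash
python3 -m inch '[[1,[0,0,0.1],[0,0,0]],[1,[0,0,0.2],[0,0,0]],[1,[0,0,0.3],[0,0,0]],[1,[0,0,0.4],[0,0,0]],[1,[0,0,0.45],[0,0,0]]]'
python3 go.py .534 .005 .048 85.6
python3 -m inch '[[1,[0,0,0],[0,0,0]],[1,[0,0,0],[0,0,0]],[1,[0,0,0],[0,0,0]],[1,[0,0,0],[0,0,0]],[1,[0,0,0],[0,0,0]]]'
python3 go.py .534 .005 .048 85.6
```

```text
clock: 26.22
tool_pos: [0.5342, 0.0047, 0.2143]
eef_rot: [-180.0, 0.0, 85.8]
force: [-0.3, 0.2, -2.1]
gripper_width: 0.0176
t 26.22 grasp now [0.5341 0.0047 0.0473] rpy [-179.98    0.     85.8 ] w 0.0176 F [-0.3  0.2 -2.1] q [  1.  39. -11. 124.  22.  19. -32.]
shift cm [ 0.03 -0.02 -0.07] turn [-0.02  0.    0.2 ] rows>= 0.0
clock: 26.63
tool_pos: [0.5342, 0.0047, 0.2146]
eef_rot: [180.0, 0.0, 85.8]
force: [-1.0, 0.1, -1.9]
gripper_width: 0.0177
t 26.63 grasp now [0.5342 0.0047 0.0476] rpy [180.    0.   85.8] w 0.0177 F [-1.   0.1 -1.9] q [  1.  39. -11. 124.  22.  19. -32.]
shift cm [ 0.03 -0.02 -0.04] turn [0.  0.  0.2] rows>= 0.0
```

```bash
python3 -m inch '[[1,[0,0,0.05],[0,0,0]],[1,[0,0,0.1],[0,0,0]],[1,[0,0,0.1],[0,0,0]],[1,[0,0,0.15],[0,0,0]],[1,[0,0,0.15],[0,0,0]]]'
python3 go.py .534 .005 .048 85.6
```

```text
clock: 27.05
tool_pos: [0.5342, 0.0047, 0.2137]
eef_rot: [180.0, 0.0, 85.8]
force: [-1.6, 1.3, 9.2]
gripper_width: 0.0179
t 27.05 grasp now [0.5343 0.0047 0.0467] rpy [1.7997e+02 1.0000e-02 8.5800e+01] w 0.0179 F [-1.6  1.3  9.2] q [  1.  39. -11. 124.  22.  19. -33.]
shift cm [ 0.03 -0.02 -0.13] turn [0.03 0.01 0.2 ] rows>= 0.0
```

Contact. I'll open to about 42 mm only, staying clear of the jar and cleaver, then lift.

```bash
python3 -m inch '[[0.5,[0,0,0],[0,0,0]],[0.2,[0,0,0],[0,0,0]],[0.1,[0,0,0],[0,0,0]],[0.1,[0,0,0],[0,0,0]],[0.1,[0,0,0],[0,0,0]]]'
python3 -m inch '[[0.1,[0,0,-1.5],[0,0,0]],[0.1,[0,0,-4],[0,0,0]],[0.1,[0,0,-7],[0,0,0]],[0.1,[0,0,-10],[0,0,0]],[0.1,[0,0,-14],[0,0,0]]]'
python3 -m inch '[[0.1,[0,0,-2],[0,0,0]],[0.1,[-4,0,-4],[0,0,0]],[0.1,[-8,0,-4],[0,0,0]],[0.1,[-12,0,-4],[0,0,0]],[0.1,[-16,0,-4],[0,0,0]]]'
python3 - <<'E'
from h import *
T=toolT();w=bot.capture("wrist");W=T@np.array(w["mount"]);cv2.imwrite("pics/x_w.png",w["image"][:,:,::-1])
c=bot.capture("scene");cv2.imwrite("pics/x_s.png",c["image"][:,:,::-1])
c=bot.capture("top");cv2.imwrite("pics/x_t.png",c["image"][:,:,::-1])
E
```

```text
clock: 27.47
tool_pos: [0.5342, 0.0047, 0.2129]
eef_rot: [-180.0, 0.0, 85.8]
force: [0.4, -0.0, -0.4]
gripper_width: 0.0411
clock: 27.88
tool_pos: [0.5336, 0.0046, 0.3531]
eef_rot: [-179.8, 0.0, 85.8]
force: [0.1, 0.2, 0.1]
gripper_width: 0.0422
clock: 28.3
tool_pos: [0.522, -0.1566, 0.3937]
eef_rot: [179.9, 0.0, 85.8]
force: [1.7, -0.3, -0.1]
gripper_width: 0.0417
```

View pics/x_w.png

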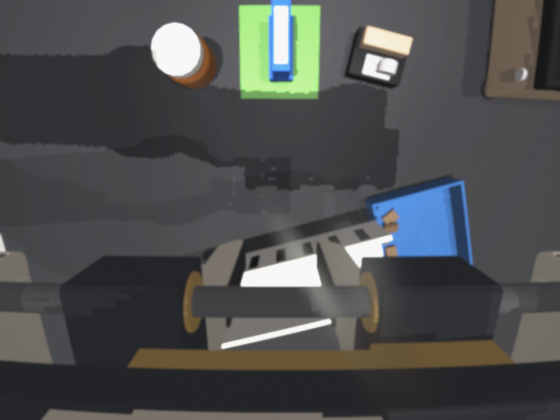

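View pics/x_s.png

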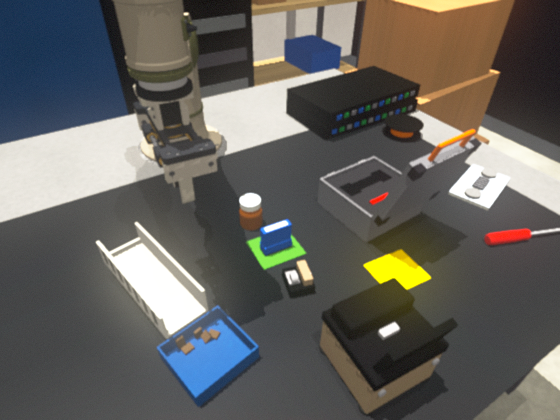

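View pics/x_t.png

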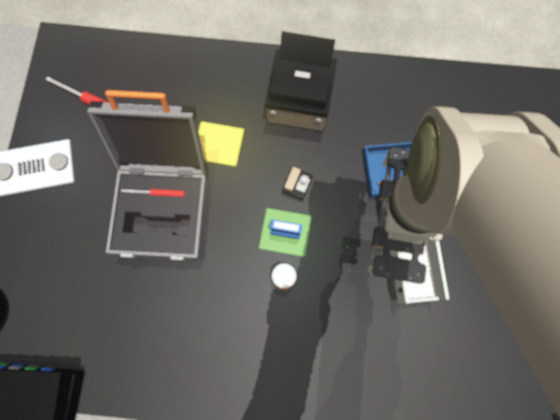

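The scraper stands on the green pad at (277,238) in the scene view, the lid is open, the trough is empty, and the jar and cleaver are in place. One enlarged look at the tray, then I hand in.

```bash
python3 -m inch '[[0.1,[0,0,0],[0,0,0]],[0.1,[0,0,0],[0,0,0]],[0.1,[0,0,0],[0,0,0]],[0.1,[0,0,0],[0,0,0]],[0.1,[0,0,0],[0,0,0]]]'
python3 - <<'E'
from h import *
c=bot.capture("scene");cv2.imwrite("pics/y_s.png",cv2.resize(c["image"][300:400,150:270,::-1],None,fx=6,fy=6,interpolation=cv2.INTER_CUBIC))
m=mask(c,(5,60,60),(22,255,255));m[:300]=0;m[400:]=0;m[:,:150]=0;m[:,270:]=0
a=np.radians(11.12);C=np.array([.5256,-.2551]);R=np.array([[np.cos(a),-np.sin(a)],[np.sin(a),np.cos(a)]])
for k in blobs(m,5):
    q=cast(c,k.reshape(-1,2).mean(0),.006);print(cv2.contourArea(k),k.reshape(-1,2).mean(0).round(),"tray xy",(R.T@(q[0,:2]-C)-[.171,0]).round(3))
print(bot.observe()["qvel"].round(2))
E
```

```text
clock: 28.87
tool_pos: [0.5227, -0.1538, 0.3931]
eef_rot: [-180.0, -0.0, 85.9]
force: [0.2, 0.2, -0.0]
gripper_width: 0.0421
103.5 [209. 335.] tray xy [-0.031  0.023]
67.0 [186. 347.] tray xy [-0.037 -0.019]
14.0 [197. 330.] tray xy [-0.052  0.013]
12.0 [179. 339.] tray xy [-0.06 -0.02]
[ 0.34  0.04  0.13 -0.01  0.01  0.04  0.06]
```

View pics/y_s.png

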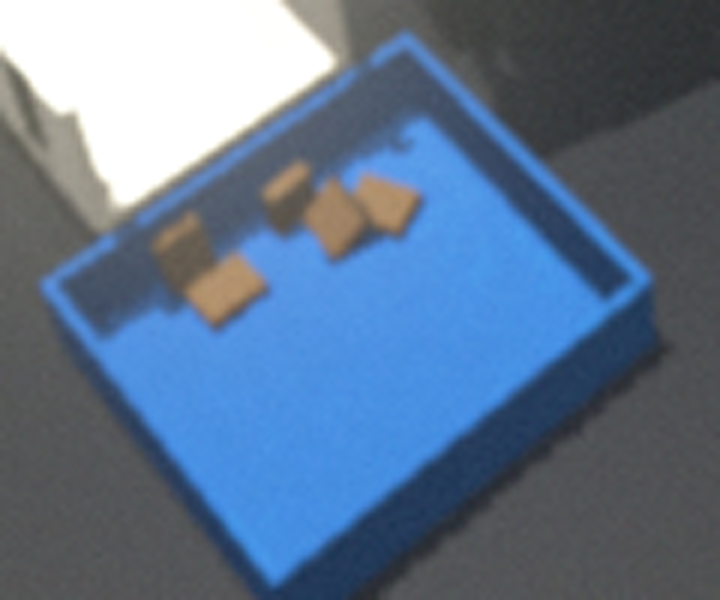

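All five blanks are inside the tray walls. Three lie flat and two lean against the trough-side wall. Handing in.

```bash
python3 -c "
from workcell import bot
print(bot.sign_off())"
```

```text
the job is handed in; nothing more can be done
None
```

I carried out every step and handed the job in at about 29 s of the 72 s allowed; `sign_off` gives no verdict.

**What I did:** I swung the lid over by its handle until it rested open. I lifted the scraper out by its ends, stood it on the green pad and let go. I then took it by the rib, set its foot on the trough floor behind the blanks (about 75 mm behind the trough centre) and swept all five into the tray. Last, I stood it back on the green pad and let go.

**Last checks:** The final pictures show:
- the scraper upright on the green pad
- the lid open
- the trough empty
- all five blanks in the tray
- the cleaver and jar where they were
- the gripper clear of everything

**Where checks disagreed or fell short:**
- **Camera disagreement:** The top and wrist views differed by about 7 mm in x at the case. I aimed between them, going by where the grip on the handle bar ended up, and the grasp fitted.
- **Lid force:** The lid swing pulled about 44 N at the wrist at one point, below the 120 N limit.
- **Leaning blanks:** Two blanks lean against the trough-side tray wall instead of lying flat. Placing one of them at floor height gave x = −0.060 m, outside the ±0.055 m limit. I think that comes from its actual height, as it is visibly inside the wall (inner face at −0.052 m). I did not measure it again.
- **Blanks at rest:** I did not check separately that the blanks were still, but they looked settled.

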